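# Hang the rotor spanner on its keeper hook in the low key cabinet

## Task

Put the centrifuge's ring spanner away in the open key cabinet: tilt it so that the hand stays clear of the low roof, reach its ring in to the free hook on the back panel and push the ring down onto the hook until the hook's sprung keeper has snapped shut above it, then let go so that the spanner hangs there by itself. The hook is light and its exact height is not known, so feel for it and never press the spanner on the hook or cabinet with more than 8 N. Do not bump the cabinet with the hand, and leave the things on the bench where they are.

Things in the scene. Friction and masses are not known exactly. Their poses are not given: they have to be found in the camera images.
- spanner_grip (a point): point to hold on the loose ring spanner (164 mm long, about 90 g): mid-depth of its black handle, which is 20 mm wide, 13 mm thick and reaches 26 mm behind this point and 54 mm ahead of it; then a steel shank 13 x 5 mm, then the ring. Lying flat, this point is 6.5 mm above the bench. x points along the spanner to the ring, y across its width, z out of the flat face that starts upward
- spanner_ring (a point): centre of the spanner's steel ring, 120 mm along x from spanner_grip. The ring is a round bar of 7 mm diameter, 22 mm inside and 36 mm outside diameter; its hole's axis is z. Axes as spanner_grip
- cabinet: grey steel key cabinet on the bench, open towards the robot: 280 mm wide (y), 112 deep (x), 266 high. Origin at the centre of its underside; x points into it, open front at x = -56 mm, back panel inside at +48, floor inside 9 mm above the bench. Two hook plates on the back panel, 55 mm to either side of the middle: one hook is free, the other carries a small T-handled key (fixed)
- hook: slotted mounting plate of the free hook, fixed on the back panel. Origin at the middle of the clamping range, on the front face of the hook's carrier, 190 mm above the bench; x points into the back panel, z up. The hook is clamped so that its seat is anywhere from 14 mm below to 14 mm above this origin; where is not measured and must be felt. The clamp does not slip in use
- keeper (a joint): free hook's keeper: steel leaf 10 mm wide, pinned 35 mm above the seat at x = -1 mm, sloping down to the inside of the tip (end 11.5 mm above the seat, x = -14.5 mm). 0 rad = sprung shut, grows (0.7 at most) as a ring bar pushed down between leaf and tip presses it towards the panel, about 0.3 to pass. That takes about 2 to 3.5 N; then it springs back and the bar is on the seat within 3 mm
- timer: small white countdown timer lying on the bench, 62 x 66 x 18 mm, loose; origin under its centre
- oil_bottle: small amber dropper bottle standing on the bench, 25 mm across, 78 mm high, loose; origin under its centre
- beaker: clear beaker standing on the bench, 55 mm across, 68 mm high, loose; origin under its centre
- tally: hand tally counter lying on the bench, 45 x 60 x 25 mm, loose; origin under its centre
- spanner: the ring spanner as a whole; origin on its underside below spanner_grip, axes as spanner_grip
- cabinet_roof (a point): middle of the roof's front edge, on the underside of the white flap pushed back under the roof: the lowest thing overhead, 254 mm above the bench all the way to the back. A finger pull, 90 mm wide, stands out 10 mm in front of this edge. Axes as the cabinet
- hook_line (a point): same point and axes as the hook plate's origin, for the hook's shape: a 5 mm bar bent to a J, 16 mm wide inside, open upward. Seat = lowest point inside the J, x = -5 to -12 mm; the upturned tip's inner side is at x = -16.5 mm, its end flares out to x = -24 mm, 19 mm above the seat. A ring bar seated in the hook has its centre 3.5 mm above the seat; bring it down at x = -8 to -11 mm

How it is judged:
By the outcome, as a careful person would: the job done as asked, in the order asked, and still so for the second after the job is handed in, with the robot touching nothing.
It also fails if it takes over 53 s, if anything falls off the work surface, if the arm or the gripper's body presses on something with over 40 N, if the wrist force passes 120 N, or if a joint passes its speed limit or range.

## Robot

A 7-joint arm with a two-finger parallel gripper is mounted at the origin on a cart in front of the work surface, level with it; the furniture and walls round the work are solid. World frame = base frame: x ahead of the robot, y to its left, z up, the work surface at z = 0. Lengths are in m, angles in degrees, forces in N, time in s.
With the tool pointing down it reaches from about 0.425 to 0.875 m from the base axis. Payload 4.7 kg.
Tool frame: the origin (TCP) lies at the very end of the fingers, on their centre line; the grasp point (between the pads) lies 19 mm behind it; z points along the fingers, y is the direction in which the jaws open and shut (so a half turn about z gives the same grasp; the last joint's range is limited). The gripper opens to 87 mm and grips with 3 to 60 N. Pads are 19 mm wide; open, the fingers measure 117 mm over their backs; the gripper's body (75 mm by 190 mm) begins 51 mm behind the grasp point.
Start: joints at [63.948, 18.392, -4.016, 83.108, 1.295, 78.541, -3.26], TCP at [0.294, -0.58, 0.223] pointing down, gripper open.
Joint ranges: [-163.93, 163.93], [-17.29, 119.83], [-79.2, 71.16], [3.27, 140.29], [-89.18, 269.18], [5.43, 117.66], [-154.24, 154.24]. Speed limits (degrees/s): [147.25, 147.25, 180, 180, 180, 180, 180].

## Interface

Orientations are given as [roll, pitch, yaw] about the fixed x, y, z axes, in that order (R = Rz(yaw) Ry(pitch) Rx(roll)).
In Python, from cell import env gives the robot as it stands.
- The arm moves only by the tool servo_tool, never from a script. Its argument "increments" is a list that holds one entry, the list of rows, each a list of 7 numbers: the shift along the tool's x, y, z in m, then the turn, a rotation vector about the tool's x, y, z in degrees, then the opening, from -1 (shut) to 1 (fully open). In form: [[[dx, dy, dz, rx, ry, rz, fingers], ...]]. A call has 1 to 20 rows; each row is the pose to reach, as a shift and turn from the pose commanded when the call began, along the tool's axes at that moment; what a row does not reach only later rows make up. A row lasts 1/10 s, in which the tool goes at most 50 mm and 8.59 degrees, less where a joint would pass 70% of its speed; a pose out of reach is approached as far as the arm can. A call with a gripper value outside its range is refused whole. The fingers move at their own pace and stop on an object; "squeeze" is the grip in N (left out, the last holds). Time passes only in rows, so rows that repeat a pose let the fingers close. It gives the time, the measured TCP pose, the force and the opening at its end, in the units of the state.
- env.get_obs(): the state, without advancing time (a new reading comes with each control period).
- env.read_camera(name): name is "side" or "top"; returns a dict with "frame" (384x512x3 uint8, blue, green, red), "intrinsics" (3x3 intrinsics, pixels), "rvec" (rotation vector, rad) and "tvec" (3), from world to camera coordinates, as OpenCV has them. Camera axes: x right, y down, z forward; pixel columns grow to the right and rows downward; lengths in m; the calibration is good to about 2 mm. A picture is of the moment at which its call begins. There is no depth.
- env.sign_off(): hands the job in, once; it reports no verdict.
The state is a dict: "time_s": time; "qpos": joint angles; "joint_velocities": joint speeds; "effort": joint torques, N m; "tool_pos": TCP position; "tool_rot": TCP orientation; "force": force on the tool from outside, world axes, zero at the start; "wrist_torque": the same for the moment, N m; "grip_width": finger opening in m.
Only numpy, scipy, OpenCV 4.12 (cv2) and the standard library are available. Lean on these libraries where they do the work, as an engineer would, in place of code of your own. Each camera call takes 0.05 s, during which the arm holds its last target.

## Working session

There is one attempt and no reset: what is moved stays moved. The work goes in short steps, Python scripts to look and compute and a tool call to move; the robot and the scene stay as the last step left them, time stands still between calls to the robot, and variables do not carry over. Pictures are saved under pics/ and viewed, and the job is handed in when it is done.

Besides the shell and the picture viewer there is one more tool, called as name(argument=value, ...) on one line, values as JSON. servo_tool: Moves the arm, as the interface text tells. Its arguments: {"type":"object","properties":{"increments":{"type":"array","items":{"type":"array","items":{"type":"array","items":{"type":"number"}}}},"squeeze":{"type":"number"}},"required":["increments"]}

```bash
ls; mkdir -p pics; python3 - <<'E'
from cell import env
import cv2
o=env.get_obs(); print(o)
for n in("side","top"):
    r=env.read_camera(n); cv2.imwrite(f"pics/{n}0.png",r["frame"]); print(n,r["intrinsics"],r["rvec"],r["tvec"])
E
```

```text
pics
{'time_s': 0.0, 'qpos': array([63.94897669, 18.43777363, -4.01502615, 83.17436423,  1.29520675,
       78.54040573, -3.25763241]), 'joint_velocities': array([-0.04813078, -0.06804143, -0.1133426 ,  0.00598179,  0.03247566,
       -0.00296432, -0.00295648]), 'effort': array([-7.04417325e-04, -4.91290069e+01, -4.05025743e-01, -3.12526560e+01,
       -6.42490690e-02,  4.38588217e-02,  2.11541856e-04]), 'tool_pos': array([ 0.29336804, -0.57941741,  0.22148073]), 'tool_rot': array([-1.79892707e+02,  6.08923565e-03,  2.68626960e+01]), 'force': array([ 0.56131661,  0.58208824, -0.22211999]), 'wrist_torque': array([-0.01031654,  0.02957743,  0.03392283]), 'grip_width': 0.08707254325401087}
side [[374.71892281   0.         257.30976892]
 [  0.         374.71892281 190.93891533]
 [  0.           0.           1.        ]] [ 0.4395389  -2.62102765  1.35120958] [0.53914406 0.30988416 0.85203697]
top [[355.75760798   0.         252.90763486]
 [  0.         355.75760798 190.9537573 ]
 [  0.           0.           1.        ]] [ 2.24073621 -2.17984756  0.02940859] [-0.08924606  0.58815497  1.10267441]
```

View pics/side0.png

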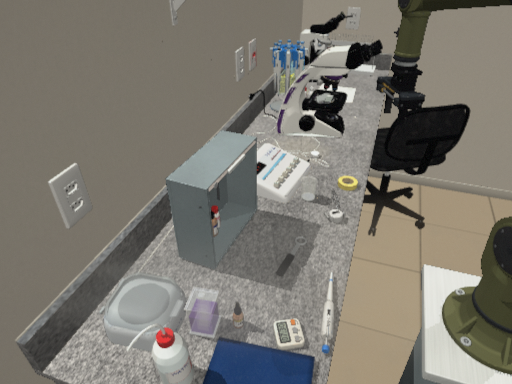

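View pics/top0.png

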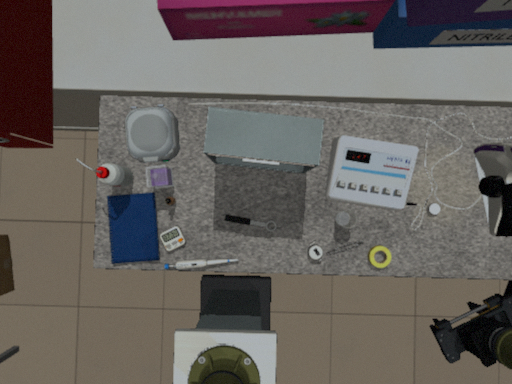

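```bash
cat > h.py <<'E'
from cell import env
import cv2, numpy as np
from scipy.spatial.transform import Rotation as R
def cam(n):
    r=env.read_camera(n); return r
def ray(c,uv):
    K=c["intrinsics"];Rm=cv2.Rodrigues(np.array(c["rvec"],float))[0];t=np.array(c["tvec"],float).ravel()
    d=Rm.T@np.linalg.inv(K)@np.array([uv[0],uv[1],1.]); return -Rm.T@t,d/np.linalg.norm(d)
def onz(c,uv,z):
    o,d=ray(c,uv); return o+d*(z-o[2])/d[2]
def proj(c,P):
    return cv2.projectPoints(np.array(P,float).reshape(-1,3),np.array(c["rvec"],float),np.array(c["tvec"],float),c["intrinsics"],None)[0].reshape(-1,2)
def tri(c1,u1,c2,u2):
    a,d=ray(c1,u1);b,e=ray(c2,u2)
    s=np.linalg.lstsq(np.stack([d,-e],1),b-a,rcond=None)[0]
    p,q=a+d*s[0],b+e*s[1]; return (p+q)/2,np.linalg.norm(p-q)
def crop(f,x0,y0,x1,y1,k,name): cv2.imwrite(name,cv2.resize(f[y0:y1,x0:x1],None,fx=k,fy=k,interpolation=cv2.INTER_CUBIC))
E
python3 - <<'E'
from h import *
t=cv2.imread("pics/top0.png");s=cv2.imread("pics/side0.png")
crop(t,195,100,335,240,5,"pics/t1.png")
crop(s,165,125,315,285,3.7,"pics/s1.png")
for n in("side","top"):
    c=cam(n); print(n,ray(c,(256,192)))
E
```

```text
side (array([0.33375562, 0.66239524, 0.7500075 ]), array([ 0.27577622, -0.76553183, -0.58129897]))
top (array([ 0.56355845, -0.07065094,  1.11677764]), array([ 0.02147419, -0.01089775, -0.99971001]))
```

View pics/t1.png

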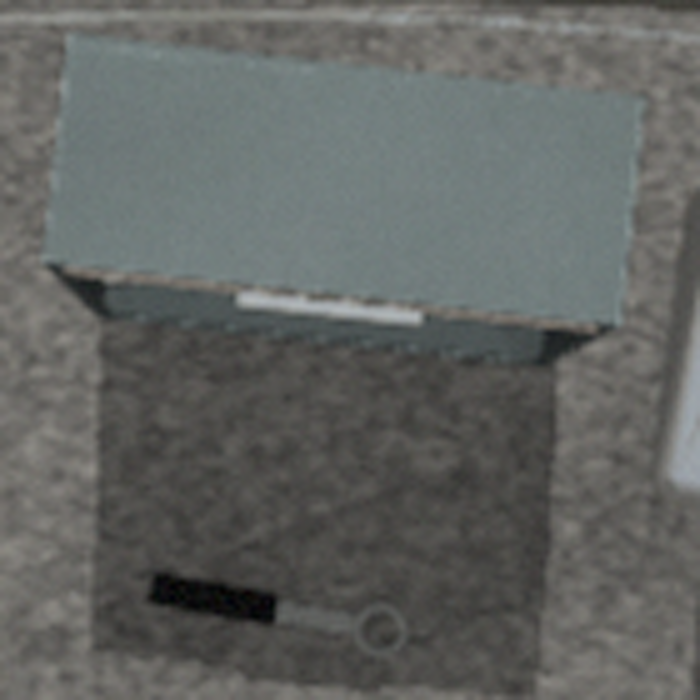

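View pics/s1.png

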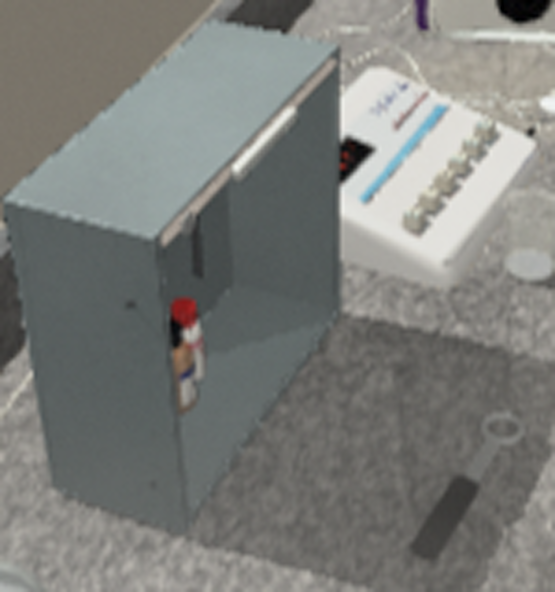

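```bash
python3 - <<'E'
from h import *
c=cam("top");s=cam("side")
uv=[(x/5+195,y/5+100) for x,y in [(68,37),(640,100),(614,327),(47,262)]]
# refine with mask of roof
P=np.array([onz(c,p,.266) for p in uv]); print(P, np.linalg.norm(np.diff(P,axis=0),axis=1))
r,_,_ ,_=0,0,0,0
(cx,cy),(w,h),a=cv2.minAreaRect(P[:,:2].astype(np.float32)); print(cx,cy,w,h,a)
e=P[1]-P[0]; f=P[2]-P[3]; yawv=-(e+f); print("yaw of y axis-90",np.degrees(np.arctan2(yawv[1],yawv[0]))-90)
# side roof corners: back-left? 
us=[(x/3.7+165,y/3.7+125) for x,y in [(5,203),(160,240),(340,47),(208,20)]]
print([onz(s,p,.266) for p in us])
C=P.mean(0);C[2]=0;yaw=np.arctan2(yawv[1],yawv[0])-np.pi/2
Rz=R.from_euler('z',yaw).as_matrix()
def W(p): return C+Rz@np.array(p)
print(C)
pts={k:W(v) for k,v in dict(hookL=(.048,.055,.19),hookR=(.048,-.055,.19),fl=(-.056,.14,.0),fr=(-.056,-.14,0),bl=(.048,.14,.2)).items()}
for k,v in pts.items():
    u=proj(s,v)[0]; print(k,v,(u-[165,125])*3.7, (proj(c,v)[0]-[195,100])*5)
# spanner
f=c["frame"]
roi=f[200:240,210:290].astype(int); m=(roi.max(2)<40).astype(np.uint8)
n,l,st,ce=cv2.connectedComponentsWithStats(m);i=1+st[1:,4].argmax()
pts=np.argwhere(l==i)[:,::-1]+[210,200]
H=np.array([onz(c,p,.013) for p in pts])[:,:2]
print(st[i],cv2.minAreaRect(H.astype(np.float32)))
ring=onz(c,(380/5+195,629/5+100),.005); print("ring",ring, "hmean",H.mean(0))
d=ring[:2]-H.mean(0);print(np.linalg.norm(d),np.degrees(np.arctan2(d[1],d[0])))
E
```

```text
[[ 0.78211773  0.03958442  0.266     ]
 [ 0.7594129  -0.23627843  0.266     ]
 [ 0.64968291 -0.22629916  0.266     ]
 [ 0.67334979  0.04633519  0.266     ]] [0.27679563 0.11018283 0.27365966]
0.7158615589141846 -0.09382818639278412 0.2767956256866455 0.11017874628305435 85.29488372802734
yaw of y axis-90 -4.832476771684668
[array([0.77795285, 0.04601522, 0.266     ]), array([0.66764131, 0.05150869, 0.266     ]), array([ 0.64763429, -0.22144615,  0.266     ]), array([ 0.76060449, -0.23181617,  0.266     ])]
[ 0.71614083 -0.09416449  0.        ]
hookL [ 0.76860355 -0.04340365  0.19      ] [ 97.35171607 228.17658688] [243.34992596 104.67168876]
hookR [ 0.75933686 -0.15301263  0.19      ] [174.39876588 153.46817486] [452.11189015 128.13139016]
fl [0.67213387 0.05005543 0.        ] [185.99579682 539.91160511] [ 97.4917572 319.7750123]
fr [ 0.64854593 -0.22894924  0.        ] [344.3433713  317.75422081] [539.87016535 369.48258022]
bl [0.77576418 0.0412942  0.2       ] [ 26.3754924  282.95693133] [79.83352499 82.08283068]
[ 15  15  25  10 152] ((0.5015255808830261, -0.026743218302726746), (0.07577449828386307, 0.02011316455900669), 83.45117950439453)
ring [ 0.48332045 -0.13241898  0.005     ] hmean [ 0.50120502 -0.02710035]
0.10682636021700855 -99.63768131871835
```

```bash
python3 - <<'E'
from h import *
s=cam("side")
C=np.array([0.7150,-.093,0]);yaw=np.radians(-4.8)
Rz=R.from_euler('z',yaw).as_matrix()
for name,p in dict(platetop=(197,215),platebot=(198,278),red=(185,310),redbot=(185,405),redright=(203,345)).items():
    o,d=ray(s,(p[0]/3.7+165,p[1]/3.7+125)); o=Rz.T@(o-C);d=Rz.T@d
    for ax,v in ((1,.055),(1,-.055),(0,.048),(0,.03)):
        k=(v-o[ax])/d[ax]; print(name,"xy"[ax],v,(o+k*d).round(3))
crop(s["frame"],200,165,250,245,7,"pics/s2.png")
E
```

```text
platetop y 0.055 [-0.035  0.055  0.225]
platetop y -0.055 [ 0.033 -0.055  0.138]
platetop x 0.048 [ 0.048 -0.08   0.118]
platetop x 0.03 [ 0.03  -0.05   0.142]
platebot y 0.055 [-0.031  0.055  0.171]
platebot y -0.055 [ 0.037 -0.055  0.075]
platebot x 0.048 [ 0.048 -0.073  0.059]
platebot x 0.03 [ 0.03  -0.044  0.084]
red y 0.055 [-0.018  0.055  0.138]
red y -0.055 [ 0.052 -0.055  0.037]
red x 0.048 [ 0.048 -0.049  0.043]
red x 0.03 [ 0.03  -0.021  0.069]
redbot y 0.055 [-0.01   0.055  0.044]
redbot y -0.055 [ 0.061 -0.055 -0.072]
redbot x 0.048 [ 0.048 -0.035 -0.051]
redbot x 0.03 [ 0.03  -0.007 -0.021]
redright y 0.055 [-0.031  0.055  0.11 ]
redright y -0.055 [ 0.037 -0.055  0.004]
redright x 0.048 [ 0.048 -0.072 -0.012]
redright x 0.03 [ 0.03  -0.043  0.016]
```

View pics/s2.png

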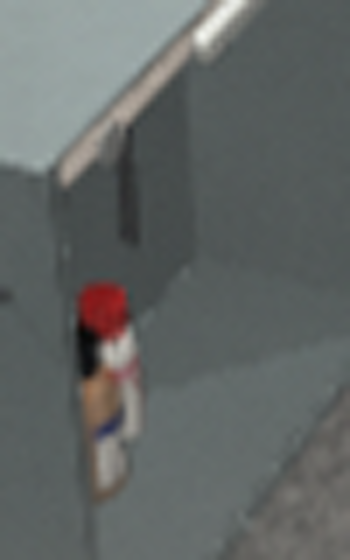

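```bash
python3 - <<'E'
from h import *
s=cam("side")
C=np.array([0.7150,-.093,0]);Rz=R.from_euler('z',-4.8,degrees=True).as_matrix()
f=s["frame"]; k=14
g=cv2.resize(f[170:212,203:258],None,fx=k,fy=k,interpolation=cv2.INTER_CUBIC).astype(float)
g=np.clip((g-30)*2.2,0,255).astype(np.uint8)
cv2.imwrite("pics/s3.png",g)
for y in(.055,-.055):
  for z in (.2,.18,.16,.14,.12,.1,.08):
    print(y,z,[tuple(((proj(s,C+Rz@np.array([x,y,z]))[0]-[203,170])*k).round(0)) for x in (.048,.03)])
for p in [(.048,-.139,.009),(.048,-.139,.1),(-.056,.14,.266),(-.056,-.14,.266),(-.056,.14,0),(-.056,-.14,0),(.056,.14,.266)]: print(p,proj(s,C+Rz@np.array(p))[0].round(1))
E
```

```text
0.055 0.2 [(np.float64(-167.0), np.float64(194.0)), (np.float64(-84.0), np.float64(216.0))]
0.055 0.18 [(np.float64(-155.0), np.float64(281.0)), (np.float64(-73.0), np.float64(304.0))]
0.055 0.16 [(np.float64(-144.0), np.float64(367.0)), (np.float64(-63.0), np.float64(389.0))]
0.055 0.14 [(np.float64(-133.0), np.float64(451.0)), (np.float64(-52.0), np.float64(473.0))]
0.055 0.12 [(np.float64(-122.0), np.float64(532.0)), (np.float64(-42.0), np.float64(555.0))]
0.055 0.1 [(np.float64(-111.0), np.float64(612.0)), (np.float64(-33.0), np.float64(635.0))]
0.055 0.08 [(np.float64(-101.0), np.float64(690.0)), (np.float64(-23.0), np.float64(714.0))]
-0.055 0.2 [(np.float64(127.0), np.float64(-88.0)), (np.float64(205.0), np.float64(-69.0))]
-0.055 0.18 [(np.float64(134.0), np.float64(-4.0)), (np.float64(212.0), np.float64(15.0))]
-0.055 0.16 [(np.float64(142.0), np.float64(78.0)), (np.float64(218.0), np.float64(97.0))]
-0.055 0.14 [(np.float64(149.0), np.float64(159.0)), (np.float64(225.0), np.float64(178.0))]
-0.055 0.12 [(np.float64(156.0), np.float64(238.0)), (np.float64(231.0), np.float64(257.0))]
-0.055 0.1 [(np.float64(163.0), np.float64(315.0)), (np.float64(237.0), np.float64(334.0))]
-0.055 0.08 [(np.float64(170.0), np.float64(390.0)), (np.float64(243.0), np.float64(410.0))]
(0.048, -0.139, 0.009) [229.2 201.3]
(0.048, -0.139, 0.1) [227.8 178.2]
(-0.056, 0.14, 0.266) [207.  189.5]
(-0.056, -0.14, 0.266) [257.7 136.7]
(-0.056, 0.14, 0) [215.5 271.3]
(-0.056, -0.14, 0) [258.3 211.2]
(0.056, 0.14, 0.266) [165.6 178.6]
```

View pics/s3.png

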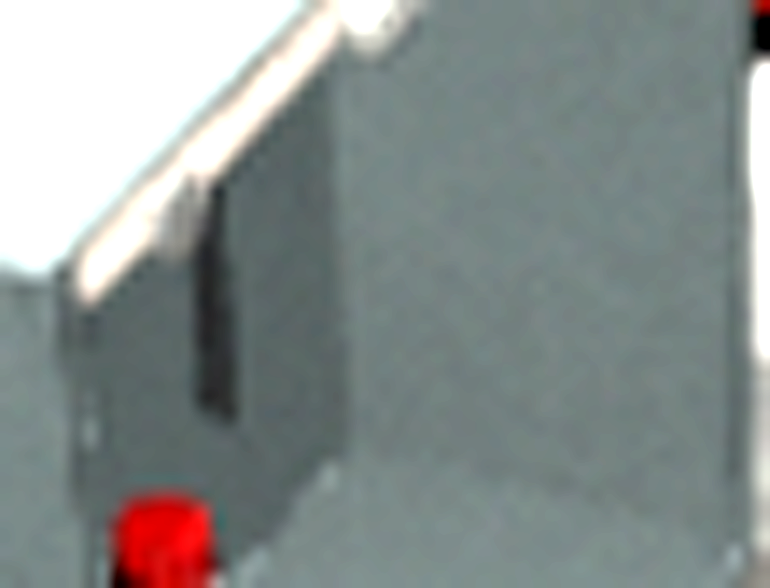

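```bash
python3 - <<'E'
from h import *
from scipy.optimize import least_squares
c=cam("top");s=cam("side")
top=[((.056,.14,.266),(68,37)),((.056,-.14,.266),(640,100)),((-.056,-.14,.266),(614,327)),((-.056,.14,.266),(47,262))]
side=[((.056,.14,.266),(5,203)),((-.056,.14,.266),(160,240)),((-.056,-.14,.266),(340,47)),((.056,-.14,.266),(208,20)),((-.056,.14,0),(186,531)),((-.056,-.14,0),(340,312)),((.056,.14,0),(55,490))]
A=[(c,p,np.array(u)/5+[195,100]) for p,u in top]; B=[(s,p,np.array(u)/3.7+[165,125]) for p,u in side]
def res(v,L):
    Rz=R.from_euler('z',v[2]).as_matrix()
    return np.concatenate([proj(k,np.array([v[0],v[1],0])+Rz@np.array(p))[0]-u for k,p,u in L])
for L in (A,B,A+B):
    r=least_squares(res,[.715,-.093,-.084],args=(L,)); v=r.x
    Rz=R.from_euler('z',v[2]).as_matrix(); print(v[:2],np.degrees(v[2]),np.abs(r.fun).max(),"hook",np.array([v[0],v[1],0])+Rz@np.array([.048,.055,.19]))
# spanner in side
f=s["frame"]
roi=f[245:285,265:320]; 
crop(f,262,228,322,288,10,"pics/sp.png"); crop(c["frame"],215,205,285,245,10,"pics/tp.png")
E
```

```text
[ 0.7161579  -0.09416787] -4.7699692539478 1.547597595619692 hook [ 0.76856521 -0.04334983  0.19      ]
[ 0.71716982 -0.09537034] -3.8703989137605346 2.009605952363927 hook [ 0.76877284 -0.04373577  0.19      ]
[ 0.71641097 -0.094593  ] -4.321528920796052 2.2800175523897224 hook [ 0.76841894 -0.04336634  0.19      ]
```

View pics/sp.png

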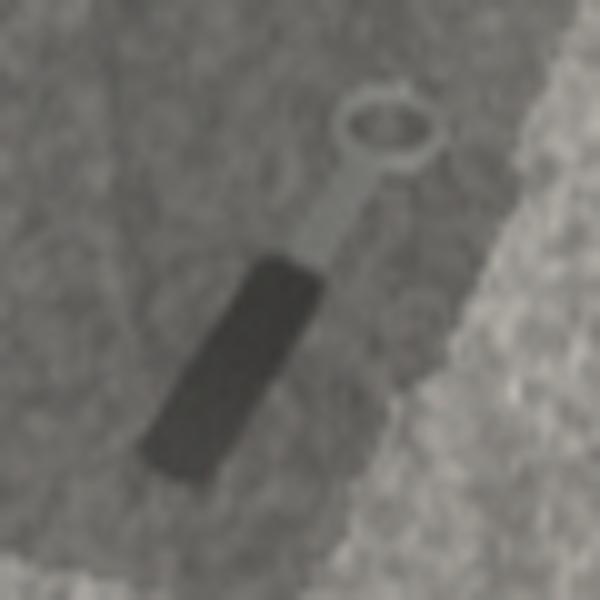

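View pics/tp.png

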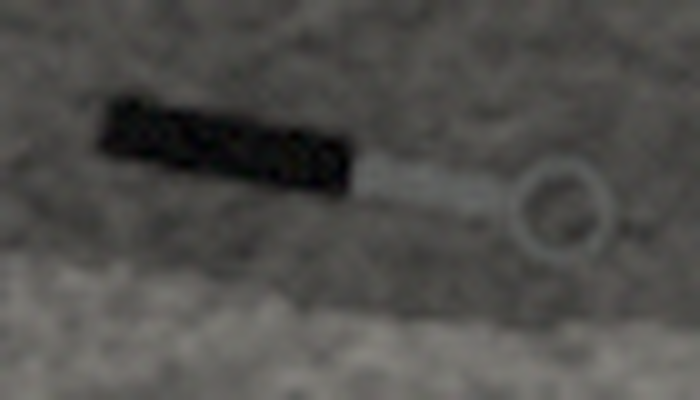

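```bash
python3 - <<'E'
from h import *
c=cam("top");s=cam("side")
T=lambda p:(p[0]/10+215,p[1]/10+205); S=lambda p:(p[0]/10+262,p[1]/10+228)
rt=onz(c,T((562,209)),.0065); rs=onz(s,S((388,127)),.0065)
ht=onz(c,T((227,146)),.012); 
hs=onz(s,S((232,370)),.011)
print("ring",rt,rs,"handle mid",ht,hs)
for r,h in((rt,ht),(rs,hs)):
    d=(r-h)[:2];L=np.linalg.norm(d);u=d/L; g=r[:2]-.12*u; print(L,np.degrees(np.arctan2(u[1],u[0])),"grip",g, h[:2]-.014*u)
E
```

```text
ring [ 0.48313498 -0.13296664  0.0065    ] [ 0.48376352 -0.13029322  0.0065    ] handle mid [ 0.50018012 -0.02832115  0.012     ] [ 0.49949901 -0.02039185  0.011     ]
0.10602460065518018 -99.25135063459942 grip [ 0.50242688 -0.01452753] [ 0.50243084 -0.01450325]
0.11102214433578553 -98.14813294656567 grip [ 0.50077147 -0.01150462] [ 0.50148327 -0.00653318]
```

```bash
cat >> h.py <<'E'
def inc(pos,rpy):
    o=env.get_obs();p=np.array(o["tool_pos"]);Q=R.from_euler('xyz',o["tool_rot"],degrees=True)
    T=R.from_euler('xyz',rpy,degrees=True)
    print("t",round(o["time_s"],2),"F",o["force"].round(2),"w",round(o["grip_width"],4),"pos",p.round(4),"rpy",np.array(o["tool_rot"]).round(2),"q",o["qpos"].round(1))
    d=Q.inv().apply(np.array(pos)-p); w=np.degrees((Q.inv()*T).as_rotvec()); print("inc",d.round(4),w.round(2)); return d,w
E
python3 -c "
from h import *
inc([.5002,-.0245,.10],[180,0,81.2])"
```

```text
t 0.6 F [0.15 0.55 0.22] w 0.087 pos [ 0.2937 -0.5799  0.2226] rpy [179.99   0.    26.86] q [63.9 18.4 -4.  83.1  1.3 78.5 -3.3]
inc [ 0.4352 -0.4022  0.1225] [ 0.000e+00  1.000e-02 -5.434e+01]
```

servo_tool(increments=[[[0.033, -0.031, 0, 0, 0, -4.2, 1], [0.067, -0.062, 0, 0, 0, -8.4, 1], [0.1, -0.093, 0, 0, 0, -12.5, 1], [0.134, -0.124, 0, 0, 0, -16.7, 1], [0.167, -0.155, 0, 0, 0, -20.9, 1], [0.201, -0.186, 0, 0, 0, -25.1, 1], [0.234, -0.217, 0, 0, 0, -29.3, 1], [0.268, -0.248, 0, 0, 0, -33.4, 1], [0.301, -0.278, 0, 0, 0, -37.6, 1], [0.335, -0.309, 0.01, 0, 0, -41.8, 1], [0.368, -0.34, 0.03, 0, 0, -46, 1], [0.402, -0.371, 0.06, 0, 0, -50.2, 1], [0.425, -0.393, 0.09, 0, 0, -53.5, 1], [0.4352, -0.4022, 0.115, 0, 0, -54.34, 1], [0.4352, -0.4022, 0.1225, 0, 0, -54.34, 1], [0.4352, -0.4022, 0.1225, 0, 0, -54.34, 1]]])

```text
time_s: 2.2
tool_pos: [0.4992, -0.0252, 0.0992]
tool_rot: [-179.9, 0.0, 81.2]
force: [-0.1, -0.2, 0.2]
grip_width: 0.0873
```

```bash
python3 -c "
from h import *
inc([.5002,-.0245,.003],[180,0,81.2])
c=cam('top');cv2.imwrite('pics/t4.png',c['frame']);c=cam('side');crop(c['frame'],190,130,390,290,4,'pics/s4.png')"
```

```text
t 2.2 F [-0.12 -0.21  0.25] w 0.0873 pos [ 0.4992 -0.0252  0.0992] rpy [-1.7986e+02  3.0000e-02  8.1180e+01] q [ 32.6   8.5 -34.9 111.5   5.5  61.8 -13.4]
inc [0.0008 0.0011 0.0962] [-0.14  0.03 -0.02]
```

View pics/s4.png

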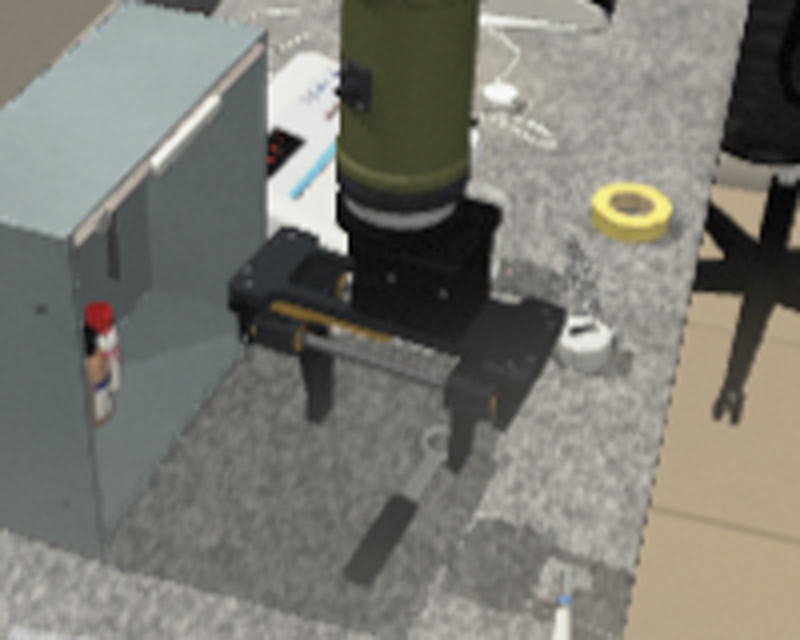

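servo_tool(increments=[[[0.001, 0.001, 0.03, 0, 0, 0, 1], [0.001, 0.001, 0.06, 0, 0, 0, 1], [0.001, 0.001, 0.08, 0, 0, 0, 1], [0.001, 0.001, 0.09, 0, 0, 0, 1], [0.001, 0.001, 0.095, 0, 0, 0, 1], [0.001, 0.001, 0.095, 0, 0, 0, 1]]])

```text
time_s: 2.9
tool_pos: [0.5019, -0.0243, 0.0057]
tool_rot: [179.9, 0.0, 81.1]
force: [0.1, 0.9, 0.5]
grip_width: 0.0874
```

```bash
python3 -c "
from h import *
inc([.5002,-.0245,.003],[180,0,81.2])
c=cam('top');crop(c['frame'],190,180,320,270,6,'pics/t5.png');c=cam('side');crop(c['frame'],220,190,350,290,6,'pics/s5.png')"
```

```text
t 2.9 F [0.07 0.87 0.52] w 0.0874 pos [ 0.5019 -0.0243  0.0057] rpy [1.7994e+02 2.0000e-02 8.1140e+01] q [ 30.1  16.5 -33.5 115.6  11.7  51.1 -18.5]
inc [-0.0004 -0.0017  0.0027] [ 0.06  0.02 -0.06]
```

View pics/s5.png

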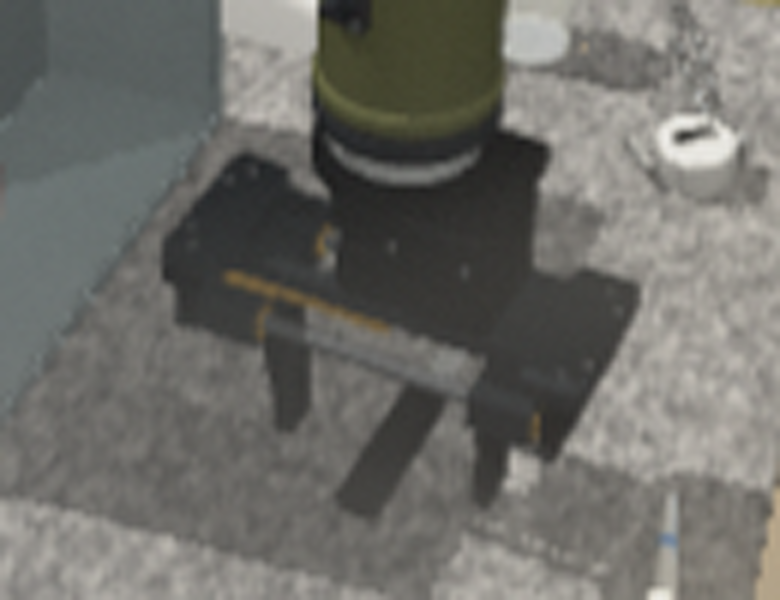

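servo_tool(increments=[[[0, -0.001, 0.002, 0, 0, 0, 1], [0, -0.001, 0.0025, 0, 0, 0, 0.2], [0, -0.001, 0.0025, 0, 0, 0, -0.3], [0, -0.001, 0.0025, 0, 0, 0, -1], [0, -0.001, 0.0025, 0, 0, 0, -1], [0, -0.001, 0.0025, 0, 0, 0, -1], [0, -0.001, 0.0025, 0, 0, 0, -1], [0, -0.001, 0.0025, 0, 0, 0, -1]]], squeeze=45)

```text
time_s: 3.8
tool_pos: [0.5004, -0.0235, 0.0026]
tool_rot: [180.0, 0.0, 81.2]
force: [0.8, -0.3, -0.2]
grip_width: 0.0389
```

```bash
python3 -c "
from h import *
inc([.5002,-.0245,.003],[180,0,81.2])"
```

```text
t 3.8 F [ 0.78 -0.32 -0.24] w 0.0389 pos [ 0.5004 -0.0235  0.0026] rpy [180.    0.   81.2] q [ 30.1  16.7 -33.5 115.8  11.8  50.7 -18.7]
inc [-0.001  -0.     -0.0004] [ 0.  0. -0.]
```

Still closing.

servo_tool(increments=[[[0, 0, 0, 0, 0, 0, -1], [0, 0, 0, 0, 0, 0, -1], [0, 0, 0, 0, 0, 0, -1], [0, 0, 0, 0, 0, 0, -1], [0, 0, 0, 0, 0, 0, -1], [0, 0, 0, 0, 0, 0, -1]]], squeeze=45)

```text
time_s: 4.4
tool_pos: [0.5004, -0.0235, 0.0026]
tool_rot: [180.0, 0.0, 81.2]
force: [-0.3, -0.5, 0.6]
grip_width: 0.0195
```

```bash
python3 -c "
from h import *
inc([.5004,-.0235,.20],[180,0,81.2])"
```

```text
t 4.4 F [-0.29 -0.5   0.56] w 0.0195 pos [ 0.5004 -0.0235  0.0026] rpy [179.99   0.    81.2 ] q [ 30.1  16.7 -33.5 115.8  11.8  50.7 -18.7]
inc [-0.      0.     -0.1974] [0.01 0.   0.  ]
```

servo_tool(increments=[[[0, 0, -0.02, 0, 0, 0, -1], [0, 0, -0.05, 0, 0, 0, -1], [0, 0, -0.09, 0, 0, 0, -1], [0, 0, -0.13, 0, 0, 0, -1], [0, 0, -0.16, 0, 0, 0, -1], [0, 0, -0.17, 0, 0, 0, -1], [0, 0, -0.17, 0, 0, 0, -1]]])

```text
time_s: 5.1
tool_pos: [0.5011, -0.0236, 0.1736]
tool_rot: [179.9, 0.0, 81.2]
force: [0.4, -0.4, -0.4]
grip_width: 0.0191
```

```bash
python3 -c "
from h import *
inc([.47,-.05,.19],[180,0,175.6])
c=cam('side');crop(c['frame'],200,110,360,240,4.8,'pics/s6.png');c=cam('top');crop(c['frame'],180,120,340,240,4.8,'pics/t6.png')"
```

```text
t 5.1 F [ 0.41 -0.35 -0.43] w 0.0191 pos [ 0.5011 -0.0236  0.1736] rpy [1.7985e+02 3.0000e-02 8.1190e+01] q [ 34.1   3.9 -35.5 106.6   2.4  70.1 -11. ]
inc [-0.0309 -0.0266 -0.0165] [ 9.000e-02  1.500e-01 -9.441e+01]
```

View pics/s6.png

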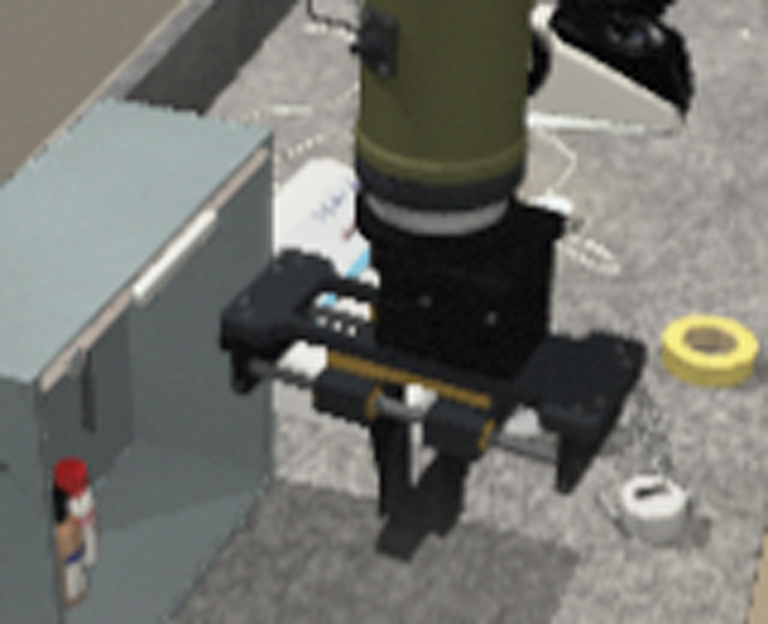

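servo_tool(increments=[[[-0.01, -0.01, -0.01, 0, 0, -8, -1], [-0.02, -0.02, -0.016, 0, 0, -16, -1], [-0.031, -0.027, -0.016, 0, 0, -24, -1], [-0.031, -0.027, -0.016, 0, 0, -32, -1], [-0.031, -0.027, -0.016, 0, 0, -40, -1], [-0.031, -0.027, -0.016, 0, 0, -48, -1], [-0.031, -0.027, -0.016, 0, 0, -56, -1], [-0.031, -0.027, -0.016, 0, 0, -64, -1], [-0.031, -0.027, -0.016, 0, 0, -72, -1], [-0.031, -0.027, -0.016, 0, 0, -80, -1], [-0.031, -0.027, -0.016, 0, 0, -88, -1], [-0.031, -0.027, -0.016, 0, 0, -94.4, -1], [-0.031, -0.027, -0.016, 0, 0, -94.4, -1], [-0.031, -0.027, -0.016, 0, 0, -94.4, -1]]])

```text
time_s: 6.6
tool_pos: [0.468, -0.0499, 0.187]
tool_rot: [180.0, -0.2, 175.5]
force: [0.4, -0.1, -1.8]
grip_width: 0.0194
```

```bash
python3 -c "
from h import *
inc([.49,-.03,.16],[180,0,175.6])
print(env.get_obs()['wrist_torque'])
c=cam('side');crop(c['frame'],200,110,360,240,4.8,'pics/s7.png');c=cam('top');crop(c['frame'],180,120,340,240,4.8,'pics/t7.png')"
```

```text
t 6.6 F [ 0.43 -0.06 -1.8 ] w 0.0194 pos [ 0.468  -0.0499  0.187 ] rpy [ 1.7997e+02 -1.6000e-01  1.7545e+02] q [ 36.6  -1.1 -33.1 109.2  -0.6  71.8  89.2]
inc [-0.0204  0.0215  0.027 ] [ 0.03 -0.16 -0.15]
[ 0.19379819 -0.10109675 -0.03271085]
```

View pics/s7.png

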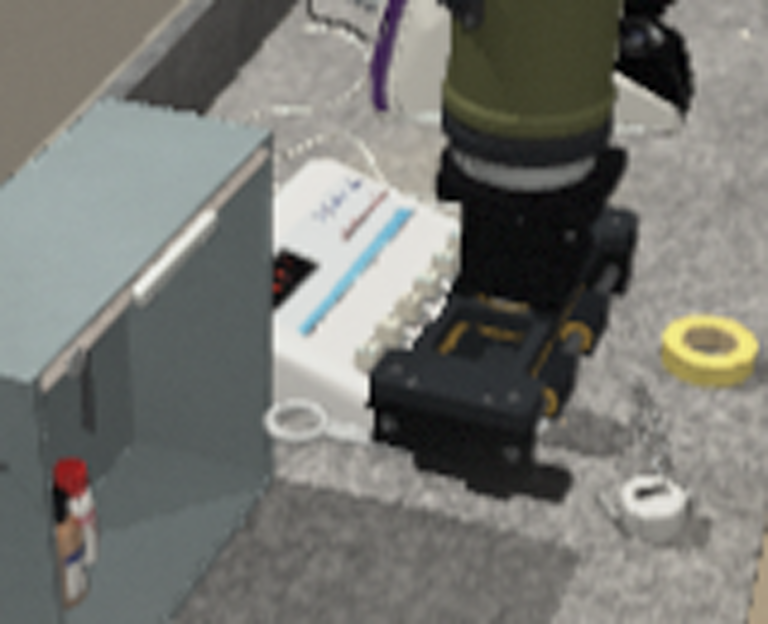

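View pics/t7.png

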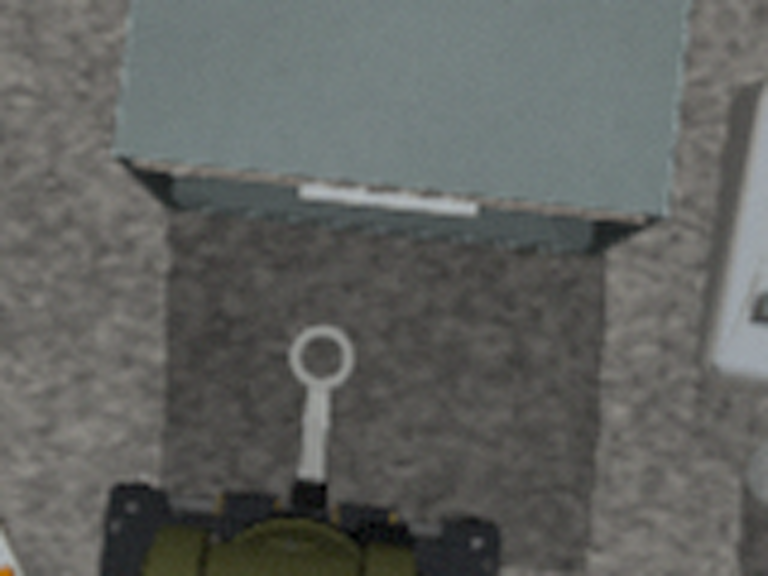

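```bash
python3 -c "
from h import *
c=cam('top');s=cam('side');o=env.get_obs();print(o['tool_pos'],o['tool_rot'],o['force'])
p,e=tri(c,(322/4.8+180,358/4.8+120),s,(297/4.8+200,420/4.8+110));print(p,e)
Q=R.from_euler('xyz',o['tool_rot'],degrees=True)
print('ring in tool',Q.inv().apply(p-o['tool_pos']))
a=onz(c,(313/4.8+180,478/4.8+120),p[2]);d=p-a;print(np.degrees(np.arctan2(d[1],d[0])))
"
```

```text
[ 0.46869885 -0.04997667  0.18815885] [ 1.79998272e+02 -3.82827500e-02  1.75538527e+02] [ 0.03716423  0.06255644 -1.11047924]
[ 0.57677713 -0.05749647  0.19005378] 0.0014318176599314703
ring in tool [-0.10833446  0.00091032 -0.00196728]
-2.469972066770378
```

```bash
cat >> h.py <<'E'
B=np.array([-.123,.001,-.004])
RPY=[180,40,180]
def binc(bar,rpy=RPY):
    o=env.get_obs();Q=R.from_euler('xyz',o["tool_rot"],degrees=True)
    print("bar now",(np.array(o["tool_pos"])+Q.apply(B)).round(4))
    return inc(np.array(bar)-R.from_euler('xyz',rpy,degrees=True).apply(B),rpy)
E
python3 -c "
from h import *
binc([.60,-.0424,.237])"
```

```text
bar now [ 0.5914 -0.0585  0.1921]
t 6.8 F [ 0.04  0.06 -1.11] w 0.0191 pos [ 0.4687 -0.05    0.1882] rpy [ 1.8000e+02 -4.0000e-02  1.7554e+02] q [ 36.6  -1.1 -33.1 109.2  -0.6  71.8  89.3]
inc [-0.039   0.0096  0.0333] [ -1.55 -40.02  -4.28]
```

servo_tool(increments=[[[-0.005, 0.001, 0.004, -0.2, -5, -0.5, -1], [-0.01, 0.002, 0.008, -0.4, -10, -1.1, -1], [-0.015, 0.004, 0.013, -0.6, -15, -1.6, -1], [-0.02, 0.005, 0.017, -0.8, -20, -2.1, -1], [-0.025, 0.006, 0.021, -1, -25, -2.7, -1], [-0.03, 0.007, 0.025, -1.2, -30, -3.2, -1], [-0.035, 0.009, 0.03, -1.4, -35, -3.7, -1], [-0.039, 0.0096, 0.0333, -1.55, -40, -4.28, -1], [-0.039, 0.0096, 0.0333, -1.55, -40, -4.28, -1], [-0.039, 0.0096, 0.0333, -1.55, -40, -4.28, -1]]])

```text
time_s: 7.8
tool_pos: [0.5281, -0.0464, 0.1427]
tool_rot: [179.8, 39.5, -180.0]
force: [0.2, 1.0, -0.1]
grip_width: 0.0195
```

```bash
python3 -c "
from h import *
binc([.60,-.0424,.237])
c=cam('side');crop(c['frame'],180,90,340,230,4.2,'pics/s8.png');c=cam('top');crop(c['frame'],180,120,340,240,4.8,'pics/t8.png')
binc([.66,-.0424,.237])"
```

```text
bar now [ 0.6205 -0.0454  0.224 ]
t 7.8 F [ 0.23  0.99 -0.13] w 0.0195 pos [ 0.5281 -0.0464  0.1427] rpy [ 179.78   39.49 -179.98] q [ 15.7 -17.2 -10.2 138.7 -19.1  19.8 110.8]
inc [ 0.0075  0.0031 -0.022 ] [ 0.23 -0.51  0.02]
bar now [ 0.6218 -0.0461  0.2263]
t 7.9 F [ 0.14  0.44 -1.16] w 0.0194 pos [ 0.5297 -0.0471  0.1447] rpy [ 179.86   39.7  -179.96] q [ 15.8 -17.2 -10.2 138.6 -19.1  19.7 110.8]
inc [-0.0362  0.0037  0.0168] [ 0.16 -0.3   0.03]
```

View pics/s8.png

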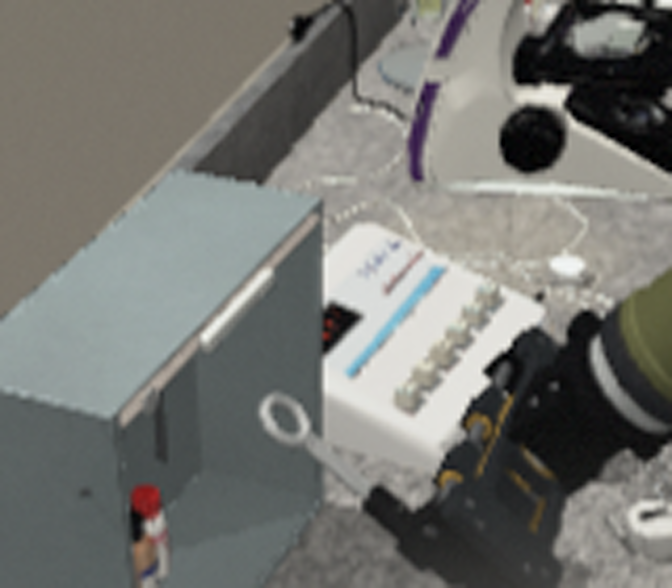

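View pics/t8.png

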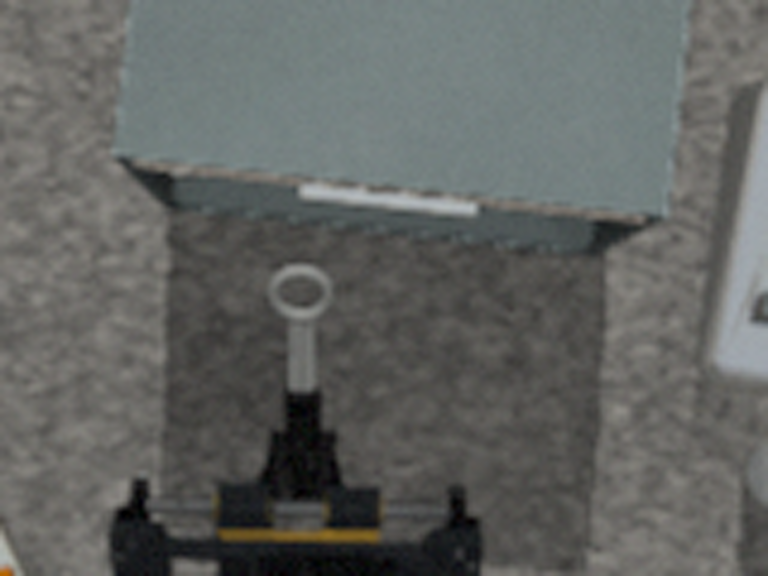

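```bash
python3 -c "
from h import *
binc([.645,-.0424,.235])"
```

```text
bar now [ 0.6218 -0.0461  0.2263]
t 7.9 F [ 0.14  0.44 -1.16] w 0.0194 pos [ 0.5297 -0.0471  0.1447] rpy [ 179.86   39.7  -179.96] q [ 15.8 -17.2 -10.2 138.6 -19.1  19.7 110.8]
inc [-0.0234  0.0037  0.0088] [ 0.16 -0.3   0.03]
```

servo_tool(increments=[[[-0.012, 0.002, 0.004, 0, 0, 0, -1], [-0.0234, 0.0037, 0.0088, 0, 0, 0, -1], [-0.0234, 0.0037, 0.0088, 0, 0, 0, -1], [-0.0234, 0.0037, 0.0088, 0, 0, 0, -1]]])

```text
time_s: 8.3
tool_pos: [0.5526, -0.043, 0.1511]
tool_rot: [179.8, 39.6, -179.9]
force: [-0.6, 0.1, -0.7]
grip_width: 0.0195
```

```bash
python3 -c "
from h import *
binc([.645,-.0424,.235])"
```

```text
bar now [ 0.6448 -0.0419  0.2326]
t 8.3 F [-0.63  0.09 -0.7 ] w 0.0195 pos [ 0.5526 -0.043   0.1511] rpy [ 179.83   39.6  -179.94] q [ 17.1 -14.4 -12.4 135.6 -17.4  19.7 108.5]
inc [-0.0017 -0.0004 -0.0009] [ 0.21 -0.4   0.05]
```

```bash
python3 -c "
from h import *
c=cam('side');crop(c['frame'],200,120,290,200,8,'pics/s9.png');c=cam('top');crop(c['frame'],200,130,290,210,8,'pics/t9.png')
binc([.645,-.0424,.235])"
```

```text
bar now [ 0.644  -0.042   0.2317]
t 8.4 F [ 0.64  0.04 -1.18] w 0.0192 pos [ 0.5517 -0.043   0.1503] rpy [ 179.82   39.54 -179.95] q [ 17.1 -14.4 -12.4 135.7 -17.5  19.7 108.5]
inc [-0.003  -0.0004 -0.0009] [ 0.21 -0.46  0.04]
```

View pics/s9.png

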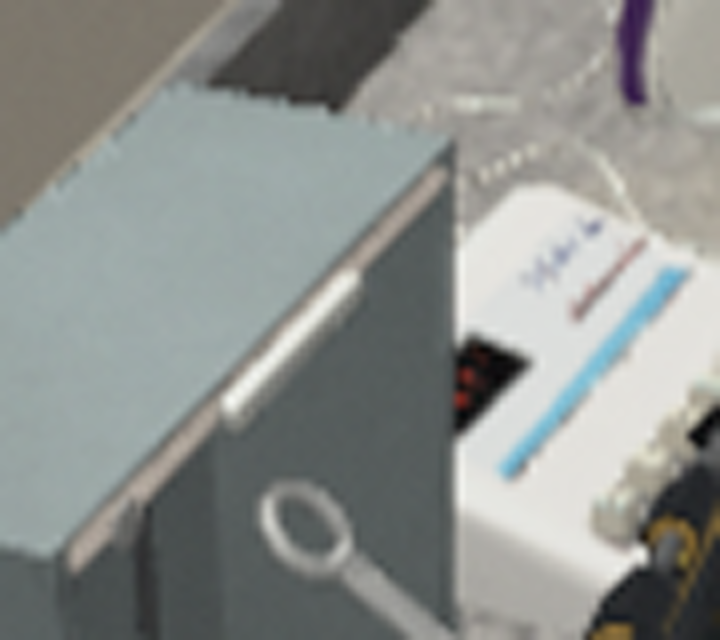

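View pics/t9.png

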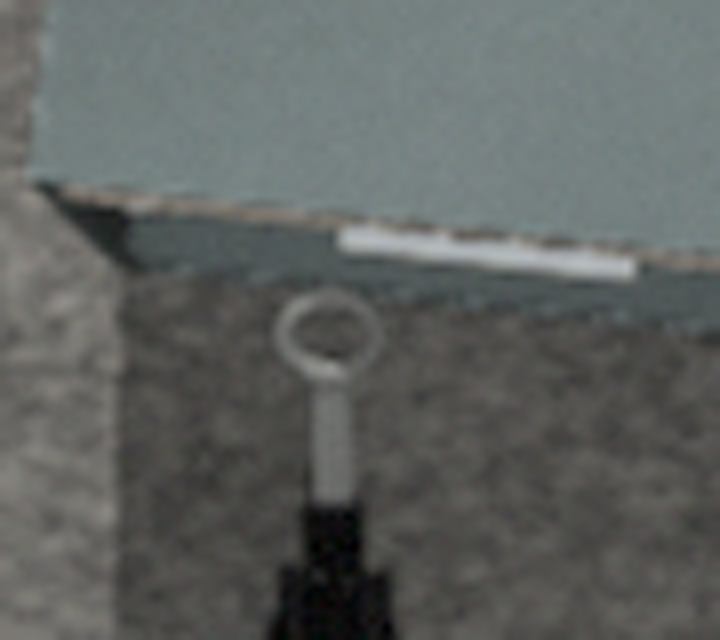

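```bash
python3 -c "
from h import *
c=cam('top');s=cam('side');o=env.get_obs();Q=R.from_euler('xyz',o['tool_rot'],degrees=True)
p,e=tri(c,(241,172),s,(238.4,185.75));print(p,e,'expected',o['tool_pos']+Q.apply([-.1085,.001,-.004]),'in tool',Q.inv().apply(p-o['tool_pos']))
print('roof edge cam x at y', [onz(c,((x/8)+200,y/8+130),.26) for x,y in((50,190),(700,262),(345,245),(632,272))])
binc([.70,-.0424,.237])"
```

```text
[ 0.63254489 -0.04111418  0.22437856] 0.0013140683310870678 expected [ 0.63264683 -0.04190007  0.22246137] in tool [-0.10964278  0.00179083 -0.00554021]
roof edge cam x at y [array([0.67098139, 0.04259666, 0.26      ]), array([ 0.65466647, -0.154086  ,  0.26      ]), array([ 0.65682716, -0.04685586,  0.26      ]), array([ 0.65107281, -0.13364593,  0.26      ])]
bar now [ 0.6438 -0.0419  0.2317]
t 8.5 F [-0.34 -0.25 -0.78] w 0.0194 pos [ 0.5515 -0.043   0.1503] rpy [ 179.82   39.55 -179.95] q [ 17.  -14.5 -12.4 135.7 -17.5  19.7 108.5]
inc [-0.0467 -0.0006  0.0326] [ 0.21 -0.45  0.04]
```

```bash
python3 -c "
from h import *
binc([.725,-.0424,.237])"
```

```text
bar now [ 0.6438 -0.0419  0.2317]
t 8.5 F [-0.34 -0.25 -0.78] w 0.0194 pos [ 0.5515 -0.043   0.1503] rpy [ 179.82   39.55 -179.95] q [ 17.  -14.5 -12.4 135.7 -17.5  19.7 108.5]
inc [-0.066  -0.0007  0.0486] [ 0.21 -0.45  0.04]
```

servo_tool(increments=[[[-0.008, 0, 0.003, 0.2, -0.4, 0, -1], [-0.016, 0, 0.01, 0.2, -0.4, 0, -1], [-0.025, 0, 0.017, 0.2, -0.4, 0, -1], [-0.035, 0, 0.025, 0.2, -0.4, 0, -1], [-0.045, -0.0005, 0.032, 0.2, -0.4, 0, -1], [-0.055, -0.0005, 0.04, 0.2, -0.4, 0, -1], [-0.062, -0.0005, 0.046, 0.2, -0.4, 0, -1], [-0.066, -0.0005, 0.0486, 0.2, -0.4, 0, -1], [-0.066, -0.0005, 0.0486, 0.2, -0.4, 0, -1]]])

```text
time_s: 9.4
tool_pos: [0.6344, -0.0431, 0.1553]
tool_rot: [-180.0, 40.0, -179.9]
force: [-0.4, 0.6, -2.0]
grip_width: 0.0198
```

```bash
python3 -c "
from h import *
binc([.754,-.0424,.237])
c=cam('side');crop(c['frame'],170,100,290,200,6,'pics/s10.png');c=cam('top');crop(c['frame'],180,110,310,210,6,'pics/t10.png')
binc([.754,-.0424,.237])"
```

```text
bar now [ 0.7261 -0.0419  0.2375]
t 9.4 F [-0.4   0.57 -2.  ] w 0.0198 pos [ 0.6344 -0.0431  0.1553] rpy [-179.99   40.   -179.93] q [ 20.2  -3.4 -17.3 126.2  -9.2  17.3 100.5]
inc [-0.0211 -0.0004  0.0183] [ 0.03 -0.    0.05]
bar now [ 0.7252 -0.042   0.2371]
t 9.5 F [-0.7   0.16 -0.47] w 0.0196 pos [ 0.6335 -0.0431  0.155 ] rpy [-179.98   39.96 -179.93] q [ 20.2  -3.5 -17.2 126.3  -9.3  17.3 100.5]
inc [-0.022  -0.0003  0.0186] [ 0.02 -0.04  0.05]
```

View pics/s10.png

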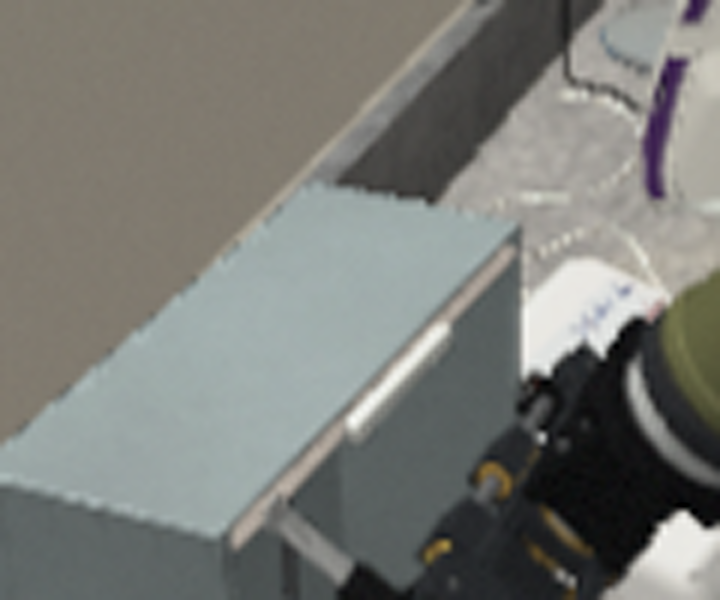

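View pics/t10.png

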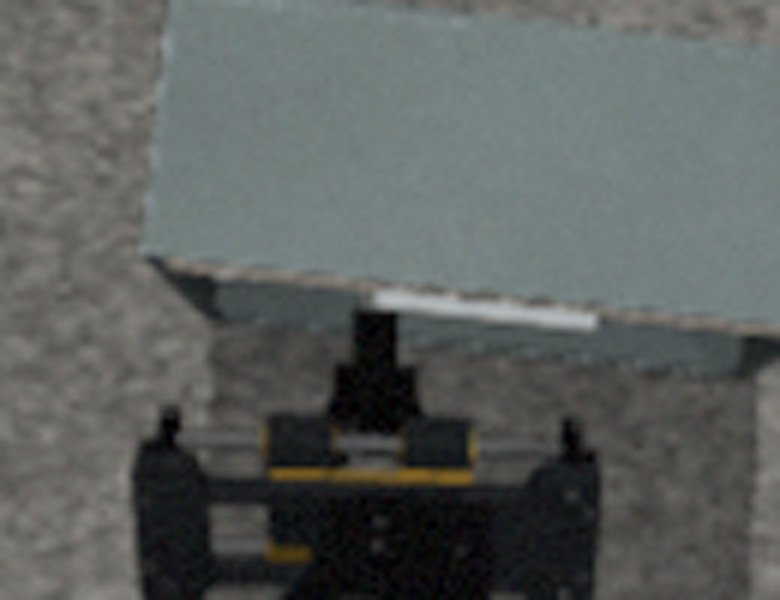

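servo_tool(increments=[[[-0.003, 0, 0.0026, 0, 0, 0, -1], [-0.006, 0, 0.0052, 0, 0, 0, -1], [-0.009, 0, 0.0077, 0, 0, 0, -1], [-0.012, 0, 0.0102, 0, 0, 0, -1], [-0.012, 0, 0.0102, 0, 0, 0, -1]]])

```text
time_s: 10.0
tool_pos: [0.6502, -0.043, 0.1555]
tool_rot: [-180.0, 40.0, -179.9]
force: [0.6, -1.4, -0.7]
grip_width: 0.0192
```

servo_tool(increments=[[[-0.0015, 0, 0.0013, 0, 0, 0, -1], [-0.003, 0, 0.0026, 0, 0, 0, -1], [-0.004, 0, 0.0034, 0, 0, 0, -1], [-0.004, 0, 0.0034, 0, 0, 0, -1]]])

```text
time_s: 10.4
tool_pos: [0.655, -0.043, 0.1553]
tool_rot: [-180.0, 40.0, -179.9]
force: [-0.1, 0.4, -1.1]
grip_width: 0.0194
```

servo_tool(increments=[[[-0.0015, 0, 0.0013, 0, 0, 0, -1], [-0.003, 0, 0.0026, 0, 0, 0, -1], [-0.004, 0, 0.0034, 0, 0, 0, -1], [-0.004, 0, 0.0034, 0, 0, 0, -1]]])

```text
time_s: 10.8
tool_pos: [0.6603, -0.0431, 0.1553]
tool_rot: [-180.0, 40.0, -179.9]
force: [-0.4, -0.1, -1.0]
grip_width: 0.0195
```

```bash
python3 -c "
from h import *
binc([.754,-.0424,.237])"
```

```text
bar now [ 0.7519 -0.0419  0.2375]
t 10.8 F [-0.44 -0.08 -1.01] w 0.0195 pos [ 0.6603 -0.0431  0.1553] rpy [-179.97   40.01 -179.93] q [ 2.020e+01 -1.000e-01 -1.790e+01  1.231e+02 -5.300e+00  1.710e+01
  9.690e+01]
inc [-0.0013 -0.0003  0.0017] [0.02 0.01 0.06]
```

servo_tool(increments=[[[-0.0008, 0, 0.0006, 0, 0, 0, -1], [-0.0015, 0, 0.0013, 0, 0, 0, -1], [-0.0023, 0, 0.0019, 0, 0, 0, -1], [-0.0023, 0, 0.0019, 0, 0, 0, -1]]])

```text
time_s: 11.2
tool_pos: [0.6632, -0.0431, 0.1553]
tool_rot: [-180.0, 40.0, -179.9]
force: [-0.1, 0.1, -0.7]
grip_width: 0.0198
```

servo_tool(increments=[[[-0.0008, 0, 0.0006, 0, 0, 0, -1], [-0.0015, 0, 0.0013, 0, 0, 0, -1], [-0.0015, 0, 0.0013, 0, 0, 0, -1]]])

```text
time_s: 11.5
tool_pos: [0.6652, -0.0431, 0.1553]
tool_rot: [-180.0, 40.0, -179.9]
force: [-0.4, -0.0, -0.8]
grip_width: 0.0192
```

servo_tool(increments=[[[-0.0008, 0, 0.0006, 0, 0, 0, -1], [-0.0015, 0, 0.0013, 0, 0, 0, -1], [-0.0015, 0, 0.0013, 0, 0, 0, -1]]])

```text
time_s: 11.8
tool_pos: [0.6672, -0.0431, 0.1553]
tool_rot: [-180.0, 40.0, -179.9]
force: [-0.3, 0.2, -0.1]
grip_width: 0.0194
```

servo_tool(increments=[[[-0.0008, 0, 0.0006, 0, 0, 0, -1], [-0.0015, 0, 0.0013, 0, 0, 0, -1], [-0.0015, 0, 0.0013, 0, 0, 0, -1]]])

```text
time_s: 12.1
tool_pos: [0.6689, -0.043, 0.1549]
tool_rot: [-180.0, 40.0, -179.9]
force: [-2.3, -0.2, -0.5]
grip_width: 0.0194
```

servo_tool(increments=[[[-0.0008, 0, 0.0006, 0, 0, 0, -1], [-0.0008, 0, 0.0006, 0, 0, 0, -1]]])

```text
time_s: 12.3
tool_pos: [0.67, -0.0431, 0.1552]
tool_rot: [-180.0, 40.0, -179.9]
force: [-1.8, -0.1, -0.7]
grip_width: 0.0194
```

servo_tool(increments=[[[-0.0008, 0, 0.0006, 0, 0, 0, -1], [-0.0008, 0, 0.0006, 0, 0, 0, -1]]])

```text
time_s: 12.5
tool_pos: [0.6711, -0.0431, 0.1553]
tool_rot: [-180.0, 40.0, -179.9]
force: [-3.4, -0.5, -0.1]
grip_width: 0.0193
```

servo_tool(increments=[[[0.003, 0, -0.0025, 0, 0, 0, -1], [0.0059, 0, -0.005, 0, 0, 0, -1], [0.0059, 0, -0.005, 0, 0, 0, -1], [0.0059, 0, -0.005, 0, 0, 0, -1]]])

```text
time_s: 12.9
tool_pos: [0.6633, -0.0432, 0.1555]
tool_rot: [-180.0, 40.0, -179.9]
force: [0.1, -0.8, -0.6]
grip_width: 0.0197
```

```bash
python3 -c "
from h import *
binc([.755,-.0424,.237])
print([env.get_obs()['force'].round(2) for _ in range(3)])"
```

```text
bar now [ 0.7549 -0.0421  0.2376]
t 12.9 F [ 0.11 -0.81 -0.62] w 0.0197 pos [ 0.6633 -0.0432  0.1555] rpy [-179.96   40.02 -179.93] q [ 20.2   0.3 -17.9 122.7  -4.9  17.1  96.5]
inc [ 0.0003 -0.0002  0.0005] [0.01 0.02 0.05]
[array([ 0.11, -0.81, -0.62]), array([ 0.11, -0.81, -0.62]), array([ 0.11, -0.81, -0.62])]
```

servo_tool(increments=[[[0.0007, 0, 0.0008, 0, 0, 0, -1], [0.0013, 0, 0.0015, 0, 0, 0, -1], [0.0019, 0, 0.0023, 0, 0, 0, -1], [0.0019, 0, 0.0023, 0, 0, 0, -1]]])

```text
time_s: 13.3
tool_pos: [0.6632, -0.043, 0.152]
tool_rot: [-180.0, 40.0, -179.9]
force: [0.3, -0.7, -0.8]
grip_width: 0.0193
```

servo_tool(increments=[[[0.0007, 0, 0.0008, 0, 0, 0, -1], [0.0013, 0, 0.0015, 0, 0, 0, -1], [0.0019, 0, 0.0023, 0, 0, 0, -1], [0.0019, 0, 0.0023, 0, 0, 0, -1]]])

```text
time_s: 13.7
tool_pos: [0.6632, -0.043, 0.1491]
tool_rot: [-180.0, 40.0, -179.9]
force: [0.5, 0.6, -0.1]
grip_width: 0.0195
```

servo_tool(increments=[[[0.0007, 0, 0.0008, 0, 0, 0, -1], [0.0013, 0, 0.0015, 0, 0, 0, -1], [0.0019, 0, 0.0023, 0, 0, 0, -1], [0.0019, 0, 0.0023, 0, 0, 0, -1]]])

```text
time_s: 14.1
tool_pos: [0.6633, -0.0431, 0.1462]
tool_rot: [-180.0, 40.0, -179.9]
force: [0.3, -0.2, -1.6]
grip_width: 0.0193
```

servo_tool(increments=[[[0.0007, 0, 0.0008, 0, 0, 0, -1], [0.0013, 0, 0.0015, 0, 0, 0, -1], [0.0019, 0, 0.0023, 0, 0, 0, -1], [0.0019, 0, 0.0023, 0, 0, 0, -1]]])

```text
time_s: 14.5
tool_pos: [0.6636, -0.0431, 0.1436]
tool_rot: [-180.0, 40.0, -179.9]
force: [-1.6, -0.3, 1.2]
grip_width: 0.0192
```

servo_tool(increments=[[[0.0007, 0, 0.0008, 0, 0, 0, -1], [0.0013, 0, 0.0015, 0, 0, 0, -1], [0.0019, 0, 0.0023, 0, 0, 0, -1], [0.0019, 0, 0.0023, 0, 0, 0, -1]]])

```text
time_s: 14.9
tool_pos: [0.6634, -0.0431, 0.1403]
tool_rot: [-180.0, 40.0, -179.9]
force: [-1.2, 0.4, 1.3]
grip_width: 0.0193
```

servo_tool(increments=[[[0.0007, 0, 0.0008, 0, 0, 0, -1], [0.0013, 0, 0.0015, 0, 0, 0, -1], [0.0019, 0, 0.0023, 0, 0, 0, -1], [0.0019, 0, 0.0023, 0, 0, 0, -1]]])

```text
time_s: 15.3
tool_pos: [0.6633, -0.043, 0.1371]
tool_rot: [-180.0, 40.0, -179.9]
force: [-1.7, 0.4, 0.7]
grip_width: 0.0192
```

servo_tool(increments=[[[0.0007, 0, 0.0008, 0, 0, 0, -1], [0.0013, 0, 0.0015, 0, 0, 0, -1], [0.0019, 0, 0.0023, 0, 0, 0, -1], [0.0019, 0, 0.0023, 0, 0, 0, -1]]])

```text
time_s: 15.7
tool_pos: [0.6633, -0.0431, 0.1341]
tool_rot: [-180.0, 40.0, -179.9]
force: [-1.5, 0.8, 1.0]
grip_width: 0.0198
```

servo_tool(increments=[[[0.0007, 0, 0.0008, 0, 0, 0, -1], [0.0013, 0, 0.0015, 0, 0, 0, -1], [0.0013, 0, 0.0015, 0, 0, 0, -1]]])

```text
time_s: 16.0
tool_pos: [0.6633, -0.0431, 0.1322]
tool_rot: [-180.0, 40.0, -179.9]
force: [-0.8, 0.5, 0.5]
grip_width: 0.0195
```

servo_tool(increments=[[[0.0007, 0, 0.0008, 0, 0, 0, -1], [0.0013, 0, 0.0015, 0, 0, 0, -1], [0.0013, 0, 0.0015, 0, 0, 0, -1]]])

```text
time_s: 16.3
tool_pos: [0.6632, -0.0431, 0.1302]
tool_rot: [-180.0, 40.0, -179.9]
force: [-2.2, -0.1, 0.8]
grip_width: 0.0194
```

servo_tool(increments=[[[0.0007, 0, 0.0008, 0, 0, 0, -1], [0.0013, 0, 0.0015, 0, 0, 0, -1], [0.0013, 0, 0.0015, 0, 0, 0, -1]]])

```text
time_s: 16.6
tool_pos: [0.6633, -0.0431, 0.1284]
tool_rot: [-180.0, 40.0, -179.9]
force: [-1.4, 0.3, 0.8]
grip_width: 0.0191
```

servo_tool(increments=[[[0.0007, 0, 0.0008, 0, 0, 0, -1], [0.0013, 0, 0.0015, 0, 0, 0, -1], [0.0013, 0, 0.0015, 0, 0, 0, -1]]])

```text
time_s: 16.9
tool_pos: [0.6638, -0.0431, 0.127]
tool_rot: [-180.0, 40.1, -179.9]
force: [-1.5, 0.2, 2.1]
grip_width: 0.0197
```

servo_tool(increments=[[[0.0006, 0, 0.0008, 0, 0, 0, -1], [0.0006, 0, 0.0008, 0, 0, 0, -1]]])

```text
time_s: 17.1
tool_pos: [0.663, -0.043, 0.125]
tool_rot: [-180.0, 39.9, -179.9]
force: [-1.7, 1.2, 1.5]
grip_width: 0.0193
```

servo_tool(increments=[[[0.0006, 0, 0.0008, 0, 0, 0, -1], [0.0006, 0, 0.0008, 0, 0, 0, -1]]])

```text
time_s: 17.3
tool_pos: [0.6623, -0.0431, 0.123]
tool_rot: [-180.0, 39.8, -179.9]
force: [-2.2, 0.1, -0.5]
grip_width: 0.0198
```

servo_tool(increments=[[[0.0006, 0, 0.0008, 0, 0, 0, -1], [0.0006, 0, 0.0008, 0, 0, 0, -1]]])

```text
time_s: 17.5
tool_pos: [0.6626, -0.043, 0.1222]
tool_rot: [-180.0, 39.9, -179.9]
force: [-2.1, -0.4, -1.7]
grip_width: 0.0197
```

servo_tool(increments=[[[0.0006, 0, 0.0008, 0, 0, 0, -1], [0.0006, 0, 0.0008, 0, 0, 0, -1]]])

```text
time_s: 17.7
tool_pos: [0.6636, -0.0431, 0.1224]
tool_rot: [-180.0, 40.0, -179.9]
force: [0.7, -0.7, -0.5]
grip_width: 0.0197
```

```bash
python3 -c "
from h import *
binc([.755,-.0424,.203]);cam('side')
binc([.755,-.0424,.203]);cam('side');binc([.755,-.0424,.203])"
```

```text
bar now [ 0.7553 -0.042   0.2045]
t 17.7 F [ 0.71 -0.69 -0.55] w 0.0197 pos [ 0.6636 -0.0431  0.1224] rpy [-179.97   40.01 -179.94] q [ 19.7   3.2 -17.8 124.3  -2.5  12.6  94.6]
inc [ 0.0012 -0.0003  0.001 ] [0.02 0.01 0.05]
bar now [ 0.7556 -0.0421  0.2051]
t 17.75 F [ 0.19 -0.18 -0.32] w 0.0196 pos [ 0.664  -0.0432  0.1229] rpy [-179.97   40.07 -179.94] q [ 19.7   3.2 -17.8 124.3  -2.5  12.6  94.6]
inc [ 0.0018 -0.0002  0.0011] [0.01 0.07 0.05]
bar now [ 0.7557 -0.0421  0.2055]
t 17.8 F [ 0.23 -0.14 -0.14] w 0.0194 pos [ 0.6642 -0.0432  0.1232] rpy [-179.97   40.09 -179.94] q [ 19.7   3.2 -17.8 124.3  -2.5  12.6  94.6]
inc [ 0.0022 -0.0002  0.0012] [0.01 0.09 0.05]
```

servo_tool(increments=[[[0.0006, 0, 0.0008, 0, 0, 0, -1], [0.0006, 0, 0.0008, 0, 0, 0, -1]]])

```text
time_s: 18.0
tool_pos: [0.6639, -0.0431, 0.1218]
tool_rot: [-180.0, 40.0, -179.9]
force: [-0.0, -0.2, -0.2]
grip_width: 0.0193
```

servo_tool(increments=[[[0.0006, 0, 0.0008, 0, 0, 0, -1], [0.0006, 0, 0.0008, 0, 0, 0, -1]]])

```text
time_s: 18.2
tool_pos: [0.6639, -0.0431, 0.1207]
tool_rot: [-180.0, 40.0, -179.9]
force: [-0.1, 0.2, -0.4]
grip_width: 0.0197
```

servo_tool(increments=[[[0.0006, 0, 0.0008, 0, 0, 0, -1], [0.0006, 0, 0.0008, 0, 0, 0, -1]]])

```text
time_s: 18.4
tool_pos: [0.6642, -0.0431, 0.12]
tool_rot: [-180.0, 40.1, -179.9]
force: [0.0, 0.2, 1.0]
grip_width: 0.0195
```

servo_tool(increments=[[[0.0006, 0, 0.0008, 0, 0, 0, -1], [0.0006, 0, 0.0008, 0, 0, 0, -1]]])

```text
time_s: 18.6
tool_pos: [0.6646, -0.0431, 0.1194]
tool_rot: [-180.0, 40.1, -179.9]
force: [1.6, -0.3, 1.8]
grip_width: 0.0197
```

servo_tool(increments=[[[0.0006, 0, 0.0008, 0, 0, 0, -1], [0.0006, 0, 0.0008, 0, 0, 0, -1]]])

```text
time_s: 18.8
tool_pos: [0.6649, -0.0431, 0.1188]
tool_rot: [-180.0, 40.2, -179.9]
force: [2.2, 0.5, 2.7]
grip_width: 0.0195
```

servo_tool(increments=[[[-0.0006, 0, -0.0008, 0, 0, 0, -1], [-0.0013, 0, -0.0015, 0, 0, 0, -1], [-0.0019, 0, -0.0023, 0, 0, 0, -1], [-0.0019, 0, -0.0023, 0, 0, 0, -1]]])

```text
time_s: 19.2
tool_pos: [0.6634, -0.0431, 0.1201]
tool_rot: [-180.0, 39.9, -179.9]
force: [0.9, 0.3, 1.0]
grip_width: 0.0193
```

servo_tool(increments=[[[-0.0006, 0, -0.0008, 0, 0, 0, -1], [-0.0013, 0, -0.0015, 0, 0, 0, -1], [-0.0013, 0, -0.0015, 0, 0, 0, -1]]])

```text
time_s: 19.5
tool_pos: [0.6628, -0.043, 0.1214]
tool_rot: [-180.0, 39.9, -179.9]
force: [-0.6, -0.5, -1.4]
grip_width: 0.0192
```

servo_tool(increments=[[[-0.0006, 0, -0.0008, 0, 0, 0, -1], [-0.0006, 0, -0.0008, 0, 0, 0, -1]]])

```text
time_s: 19.7
tool_pos: [0.6634, -0.043, 0.1231]
tool_rot: [-180.0, 40.0, -179.9]
force: [0.4, 0.2, -0.7]
grip_width: 0.0194
```

servo_tool(increments=[[[-0.0006, 0, -0.0008, 0, 0, 0, -1], [-0.0006, 0, -0.0008, 0, 0, 0, -1]]])

```text
time_s: 19.9
tool_pos: [0.6637, -0.0431, 0.1246]
tool_rot: [-180.0, 40.0, -179.9]
force: [0.2, -0.8, -1.1]
grip_width: 0.0194
```

servo_tool(increments=[[[-0.0006, 0, -0.0008, 0, 0, 0, -1], [-0.0006, 0, -0.0008, 0, 0, 0, -1]]])

```text
time_s: 20.1
tool_pos: [0.6637, -0.0431, 0.1257]
tool_rot: [-180.0, 40.0, -179.9]
force: [0.2, 0.3, -0.3]
grip_width: 0.0195
```

servo_tool(increments=[[[-0.0006, 0, -0.0008, 0, 0, 0, -1], [-0.0006, 0, -0.0008, 0, 0, 0, -1]]])

```text
time_s: 20.3
tool_pos: [0.6637, -0.0431, 0.1267]
tool_rot: [-180.0, 40.0, -179.9]
force: [-0.1, -0.7, -0.0]
grip_width: 0.0197
```

servo_tool(increments=[[[-0.0006, 0, -0.0008, 0, 0, 0, -1], [-0.0006, 0, -0.0008, 0, 0, 0, -1]]])

```text
time_s: 20.5
tool_pos: [0.6637, -0.0431, 0.1277]
tool_rot: [-180.0, 40.0, -179.9]
force: [-0.2, 0.3, -0.7]
grip_width: 0.0192
```

servo_tool(increments=[[[-0.0006, 0, -0.0008, 0, 0, 0, -1], [-0.0006, 0, -0.0008, 0, 0, 0, -1]]])

```text
time_s: 20.7
tool_pos: [0.6636, -0.0431, 0.1287]
tool_rot: [-180.0, 40.0, -179.9]
force: [0.7, 0.6, -1.8]
grip_width: 0.0194
```

servo_tool(increments=[[[-0.0006, 0, -0.0008, 0, 0, 0, -1], [-0.0006, 0, -0.0008, 0, 0, 0, -1]]])

```text
time_s: 20.9
tool_pos: [0.6636, -0.043, 0.1297]
tool_rot: [-180.0, 40.0, -179.9]
force: [0.1, 0.2, -1.7]
grip_width: 0.0196
```

servo_tool(increments=[[[-0.0006, 0, -0.0008, 0, 0, 0, -1], [-0.0006, 0, -0.0008, 0, 0, 0, -1]]])

```text
time_s: 21.1
tool_pos: [0.6634, -0.043, 0.1305]
tool_rot: [-180.0, 40.0, -179.9]
force: [0.4, -0.2, -1.9]
grip_width: 0.0197
```

servo_tool(increments=[[[-0.0006, 0, -0.0008, 0, 0, 0, -1], [-0.0006, 0, -0.0008, 0, 0, 0, -1]]])

```text
time_s: 21.3
tool_pos: [0.6632, -0.0431, 0.1314]
tool_rot: [-180.0, 40.0, -179.9]
force: [0.9, 0.4, -1.8]
grip_width: 0.0196
```

```bash
python3 -c "
from h import *
binc([.7550,-.042,.2035]); print('B'); binc([.7550,-.042,.2035],[180,48,-171])"
```

```text
bar now [ 0.7549 -0.042   0.2135]
t 21.3 F [ 0.89  0.42 -1.8 ] w 0.0196 pos [ 0.6632 -0.0431  0.1314] rpy [-179.97   39.99 -179.93] q [ 19.9   2.3 -17.9 123.9  -3.3  13.9  95.3]
inc [0.0064 0.0001 0.0078] [ 0.02 -0.01  0.06]
B
bar now [ 0.7549 -0.042   0.2135]
t 21.3 F [ 0.89  0.42 -1.8 ] w 0.0196 pos [ 0.6632 -0.0431  0.1314] rpy [-179.97   39.99 -179.93] q [ 19.9   2.3 -17.9 123.9  -3.3  13.9  95.3]
inc [ 0.0038 -0.0123  0.0256] [-6.23 -8.   -6.42]
```

Keeper resistance from below is felt, so it is shut. Back down near the seat.

servo_tool(increments=[[[0.002, 0, 0.0025, 0, 0, 0, -1], [0.004, 0, 0.005, 0, 0, 0, -1], [0.006, 0, 0.0073, 0, 0, 0, -1], [0.0064, 0, 0.0078, 0, 0, 0, -1], [0.0064, 0, 0.0078, 0, 0, 0, -1]]])

```text
time_s: 21.8
tool_pos: [0.6633, -0.0431, 0.1211]
tool_rot: [-180.0, 40.0, -179.9]
force: [-0.8, 1.0, -1.9]
grip_width: 0.0194
```

```bash
python3 -c "
from h import *
for t in (44,48):
  binc([.7550,-.042,.2035],[180,t,-180+ (t-40)*9/8])"
```

```text
bar now [ 0.755  -0.042   0.2032]
t 21.8 F [-0.77  1.   -1.86] w 0.0194 pos [ 0.6633 -0.0431  0.1211] rpy [-179.98   39.98 -179.93] q [ 19.7   3.3 -17.7 124.4  -2.4  12.5  94.5]
inc [-0.001  -0.0066  0.0086] [-2.99 -4.02 -3.29]
bar now [ 0.755  -0.042   0.2032]
t 21.8 F [-0.77  1.   -1.86] w 0.0194 pos [ 0.6633 -0.0431  0.1211] rpy [-179.98   39.98 -179.93] q [ 19.7   3.3 -17.7 124.4  -2.4  12.5  94.5]
inc [-0.0028 -0.0123  0.0176] [-6.23 -8.   -6.43]
```

servo_tool(increments=[[[-0.0002, -0.0022, 0.0029, -1, -1.34, -1.1, -1], [-0.0006, -0.0044, 0.0057, -2, -2.68, -2.2, -1], [-0.001, -0.0066, 0.0086, -3, -4, -3.3, -1], [-0.001, -0.0066, 0.0086, -3, -4, -3.3, -1]]])

```text
time_s: 22.2
tool_pos: [0.6696, -0.0502, 0.1152]
tool_rot: [180.0, 44.0, -175.5]
force: [0.9, -0.2, -1.1]
grip_width: 0.0194
```

```bash
python3 -c "
from h import *
binc([.7550,-.042,.2035],[180,48,-171])"
```

```text
bar now [ 0.7549 -0.0425  0.2035]
t 22.2 F [ 0.9  -0.15 -1.13] w 0.0194 pos [ 0.6696 -0.0502  0.1152] rpy [ 179.98   44.02 -175.53] q [ 37.7   5.6 -32.4 126.  -38.6   7.6 137.6]
inc [-0.0009 -0.0058  0.0088] [-3.24 -3.97 -3.15]
```

servo_tool(increments=[[[0, 0, 0, 0, 0, 0, -1], [0, 0, 0, 0, 0, 0, -0.57], [0, 0, 0, 0, 0, 0, -0.56], [0, 0, 0, 0, 0, 0, -0.555], [0, 0, 0, 0, 0, 0, -0.55]]], squeeze=3)

```text
time_s: 22.7
tool_pos: [0.6699, -0.0492, 0.1157]
tool_rot: [-180.0, 44.0, -175.4]
force: [0.0, 1.2, -0.9]
grip_width: 0.0198
```

```bash
python3 -c "
from h import *
c=cam('side');crop(c['frame'],170,100,290,200,6,'pics/s11.png')
binc([.7550,-.042,.2035],[180,48,-171])"
```

```text
bar now [ 0.7552 -0.0414  0.204 ]
t 22.75 F [-0.15 -0.31  0.03] w 0.0199 pos [ 0.6699 -0.0493  0.1157] rpy [-179.97   44.02 -175.43] q [ 37.4   5.5 -32.2 125.9 -38.2   7.6 137.1]
inc [-0.0002 -0.0067  0.0089] [-3.22 -3.97 -3.08]
```

View pics/s11.png

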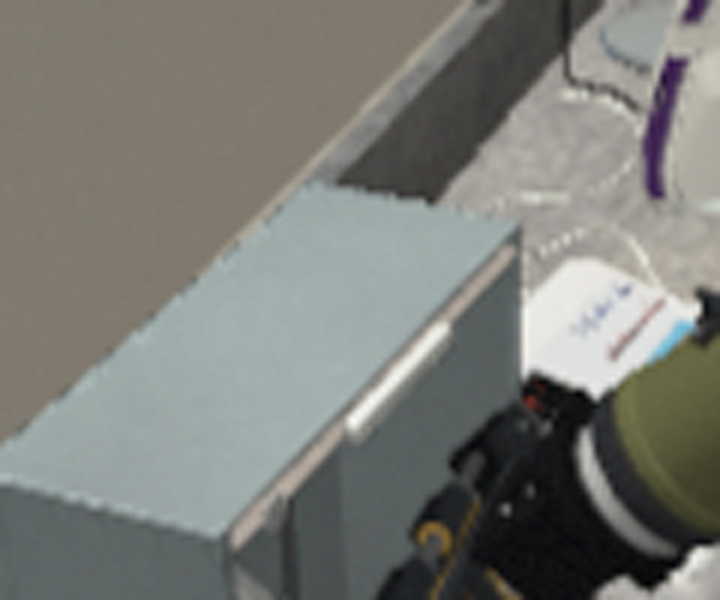

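servo_tool(increments=[[[0, 0, 0, 0, 0, 0, -0.548], [0, 0, 0, 0, 0, 0, -0.546], [0, 0, 0, 0, 0, 0, -0.544], [0, 0, 0, 0, 0, 0, -0.542], [0, 0, 0, 0, 0, 0, -0.54], [0, 0, 0, 0, 0, 0, -0.538], [0, 0, 0, 0, 0, 0, -0.536], [0, 0, 0, 0, 0, 0, -0.534], [0, 0, 0, 0, 0, 0, -0.53]]])

```text
time_s: 23.65
tool_pos: [0.6698, -0.0498, 0.1155]
tool_rot: [-180.0, 44.0, -175.5]
force: [0.0, -0.3, 1.0]
grip_width: 0.0201
```

```bash
python3 -c "
from h import *
c=cam('side');crop(c['frame'],190,160,290,270,5.4,'pics/s12.png')
binc([.7550,-.042,.2035],[180,48,-171])"
```

```text
bar now [ 0.7551 -0.042   0.2039]
t 23.7 F [0.41 0.2  0.64] w 0.02 pos [ 0.6698 -0.0498  0.1155] rpy [-180.     44.01 -175.49] q [ 37.4   5.5 -32.2 126.  -38.3   7.6 137.2]
inc [-0.0005 -0.0062  0.0089] [-3.24 -3.98 -3.12]
```

View pics/s12.png

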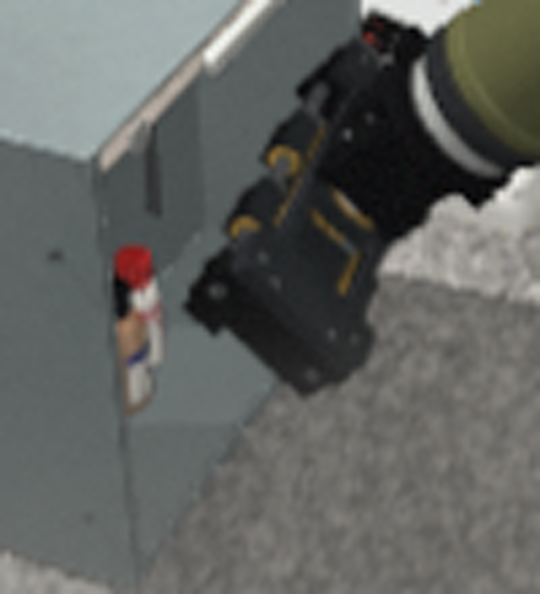

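servo_tool(increments=[[[0, 0, 0, 0, 0, 0, -0.2], [0, 0, 0, 0, 0, 0, 0], [0, 0, 0, 0, 0, 0, 0.1], [0, 0, 0, 0, 0, 0, 0.1], [0, 0, -0.005, 0, 0, 0, 0.1], [0, 0, -0.015, 0, 0, 0, 0.1], [0, 0, -0.03, 0, 0, 0, 0.1], [0, 0, -0.05, 0, 0, 0, 0.1], [0, 0, -0.07, 0, 0, 0, 0.1], [0, 0, -0.07, 0, 0, 0, 0.1]]])

```text
time_s: 24.7
tool_pos: [0.6211, -0.0545, 0.1685]
tool_rot: [-179.7, 44.2, -175.4]
force: [0.3, 0.5, 0.4]
grip_width: 0.048
```

```bash
python3 -c "
from h import *
inc([.50,-.05,.22],[180,44,-175])
c=cam('side');crop(c['frame'],150,120,310,270,4.8,'pics/s13.png')
c=cam('top');crop(c['frame'],180,120,340,240,4.8,'pics/t13.png')"
```

```text
t 24.7 F [0.34 0.52 0.44] w 0.048 pos [ 0.6211 -0.0545  0.1685] rpy [-179.74   44.2  -175.38] q [ 41.1  -7.  -31.8 129.3 -44.3  17.6 140.5]
inc [ 0.0504  0.0137 -0.1209] [-0.52  0.2  -0.27]
```

View pics/s13.png

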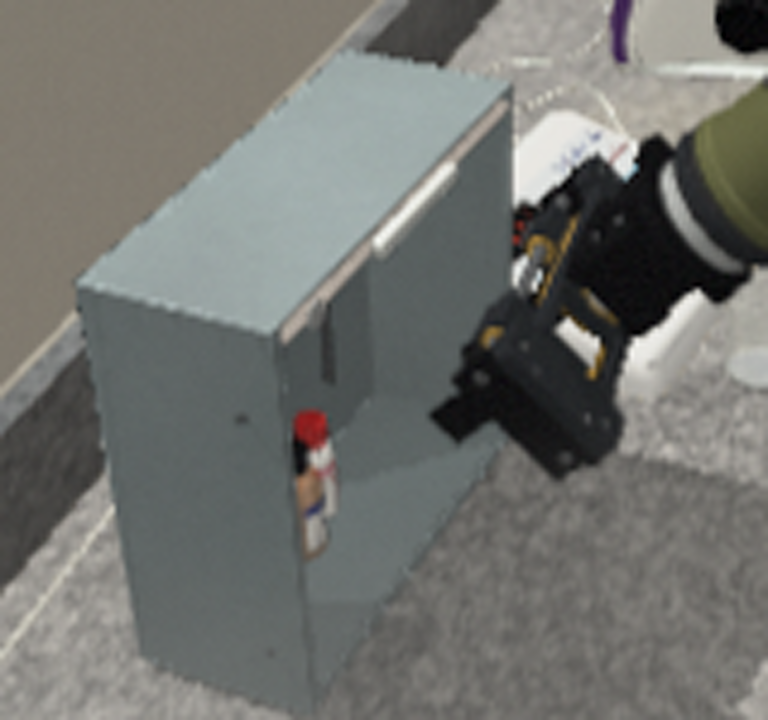

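View pics/t13.png

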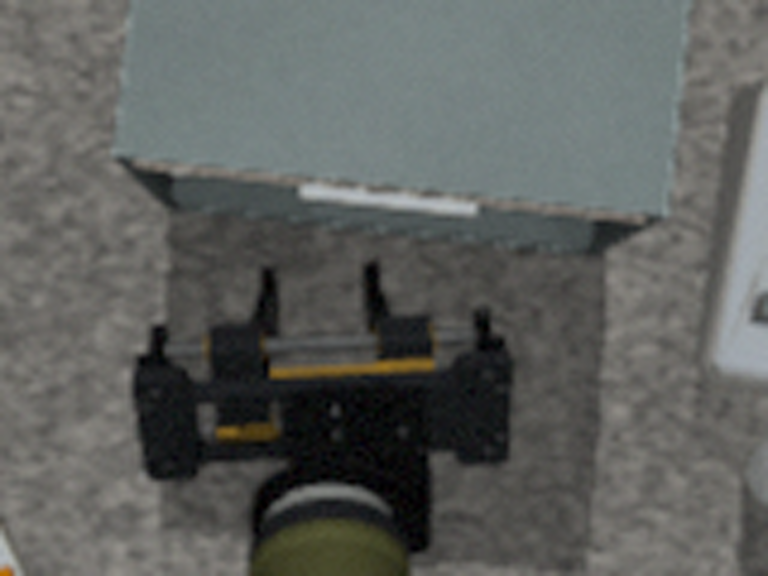

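```bash
python3 -c "
from h import *
for n in('top','side'):
  a=cv2.imread(f'pics/{n}0.png');c=cam(n);b=c['frame'];d=cv2.absdiff(a,b).max(2);cv2.imwrite(f'pics/{n}_end.png',b)
  m=cv2.morphologyEx((d>35).astype(np.uint8),cv2.MORPH_OPEN,np.ones((3,3)));k,l,s,ce=cv2.connectedComponentsWithStats(m);print(n,s[1:][s[1:,4]>8].tolist())
"
```

```text
top [[207, 175, 79, 101, 3465], [225, 216, 10, 6, 53], [233, 223, 3, 3, 9], [242, 225, 6, 4, 22], [217, 259, 4, 4, 15], [234, 291, 18, 23, 101], [270, 291, 12, 39, 354], [430, 293, 82, 76, 3563], [257, 305, 3, 3, 9], [464, 313, 3, 3, 9], [216, 329, 61, 55, 1461], [220, 370, 25, 14, 225]]
side [[240, 0, 272, 220, 15096], [398, 127, 5, 3, 15], [387, 129, 9, 8, 34], [481, 216, 31, 46, 316], [499, 232, 11, 7, 43], [329, 246, 4, 5, 18], [326, 247, 23, 33, 361], [277, 254, 17, 22, 165], [322, 254, 4, 5, 18], [422, 279, 56, 24, 785], [328, 284, 4, 7, 24]]
```

View pics/top_end.png

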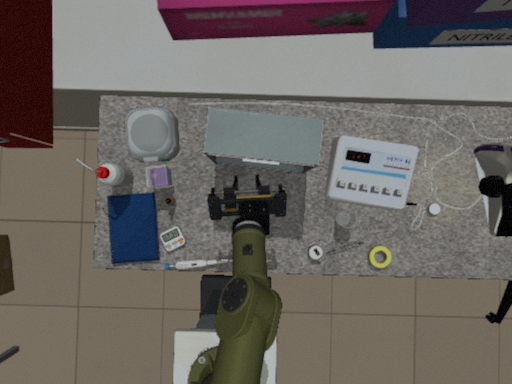

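servo_tool(increments=[[[0, 0, -0.01, 0, 0, 0, 0.1], [0, 0, -0.02, 0, 0, 0, 0.1], [0, 0, -0.02, 0, 0, 0, 0.1], [0, 0, -0.02, 0, 0, 0, 0.1], [0, 0, -0.02, 0, 0, 0, 0.1], [0, 0, -0.02, 0, 0, 0, 0.1], [0, 0, -0.02, 0, 0, 0, 0.1], [0, 0, -0.02, 0, 0, 0, 0.1], [0, 0, -0.02, 0, 0, 0, 0.1], [0, 0, -0.02, 0, 0, 0, 0.1], [0, 0, -0.02, 0, 0, 0, 0.1], [0, 0, -0.02, 0, 0, 0, 0.1], [0, 0, -0.02, 0, 0, 0, 0.1], [0, 0, -0.02, 0, 0, 0, 0.1], [0, 0, -0.02, 0, 0, 0, 0.1], [0, 0, -0.02, 0, 0, 0, 0.1], [0, 0, -0.02, 0, 0, 0, 0.1], [0, 0, -0.02, 0, 0, 0, 0.1]]])

```text
time_s: 26.7
tool_pos: [0.6074, -0.0546, 0.1802]
tool_rot: [-180.0, 44.0, -175.5]
force: [-0.1, -0.7, -0.7]
grip_width: 0.0475
```

```bash
python3 -c "
from h import *
print(env.get_obs()['force']);print(env.sign_off())"
```

```text
[-0.13259404 -0.72591418 -0.66528931]
the job is handed in; nothing more can be done
None
```

The spanner should now be hanging by itself on the free hook with the keeper shut above it. I could not see it there, because the cabinet's left wall and roof hide that hook from both cameras. I handed the job in at about 27 s.

- **Which hook:** I took the left hook as the free one. In the side view a dark shaft hangs at the right hook, which I read as the T-handled key.
- **Placing:** I tilted the spanner 40°, reached the ring in, and lightly touched something at the back, at up to about 3.4 N. I then backed off and pushed the ring down.
- **Keeper:** The ring met about 2–3 N from the keeper, and that dropped to nothing as it snapped shut. The ring then touched the seat, where the press was about 4 N. When I lifted the ring about 9 mm, the keeper pulled back from above.
- **Force limit:** No force reading I took went near 8 N. I read the force only at the end of each move, so short peaks in between would not show.
- **Letting go:** I set the grip to its lightest and opened slowly at about 44° of tilt. I could not lower the spanner further first because a wrist joint was near its limit. It therefore swung down from that tilt, and I could not measure how hard it touched the panel.
- **Last checks:** The spanner's weight is off the hand, and it is not on the bench or on the part of the cabinet floor I can see. Compared with the first pictures, the cabinet and the other things on the bench have not moved. The hand is clear of everything.

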